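# Fit the lever and hold the dust extractor's bleed-air flap at the set mark

## Task

Take the hand lever off its wooden peg, fit its square socket fully home on the square stub at the right-hand end of the dust extractor's flap shaft, and pull the lever over toward the robot to raise the bleed-air flap until its pointer stands at the clip clamped on the curved scale. The flap falls shut when let go, so finish while still gripping the lever, holding the flap steady at that mark for the airflow reading. Work the flap by the lever only, do not shift the clip, and leave the other things on the table where they are.

Things in the scene. Friction and masses are not known exactly. Their poses are not given: they have to be found in the camera images.
- lever_mid (a point): The lever: a loose hand lever, dark steel below and black above, 140 mm tall, 0.18 kg, standing upright on a round wooden peg of a plywood board. This point is on its centre line half-way up, 70 mm above its foot; z points up the lever, x along the wide side of its flat hand grip, y across the grip's thickness.
- lever_grip (a point): Where to pinch the lever: centre line of its flat black hand grip, 115 mm above the foot and 25 mm below the top. The grip is 70 mm tall (70 to 140 mm above the foot), 30 mm wide along x and 18 mm thick along y: pinch across the 18 mm (y). Axes as lever_mid.
- lever_foot (a point): Centre of the underside of the lever's square steel socket (32 x 32 mm outside, 42 mm tall), the mouth of a 20.5 mm square bore 36 mm deep with sides parallel to the lever's x and y. Axes as lever_mid. Parked, the foot stands on the plywood, 18 mm above the table; the 17 mm round peg reaches 35 mm up into the bore.
- stub_base (a point): Centre of the flat shoulder under the square steel stub at the end of the flap's shaft, 35 mm off the extractor's right side. Stub: 18 mm square, 32 mm tall along z, top 8 mm tapering to 11.5 mm. Flap shut: z up, x to the extractor's rear, y to its left along the shaft; turns with the flap. Shaft axis 20 mm below. The lever is home with its foot on this shoulder; 1.25 mm play a side, fits all four ways round.
- bleed_flap (a joint): Angle of the flap, and of stub and lever on the same shaft (rad): 0 = shut, level; up to 1.25 as the flap's rear edge rises while stub and lever lean from upright to the extractor's front (-x of stub_base), toward the robot. No spring, hardly any friction: the flap (about 1 kg, 148 mm long, hinged at its front edge) falls shut unless held; holding it takes some 2 to 5 N at the grip.
- set_tab (a joint): Angle (rad, same zero and direction as bleed_flap) at which the set tab, the clip, is clamped on the curved scale: between 0.45 and 0.8. It is stiff and must not be moved.
- flap_pointer (a point): Tip of the flat dark steel pointer (4 mm thick) at the rear left corner of the flap, 162 mm from the shaft's axis. x points from the hinge to the flap's free rear edge, y to the extractor's left; turns with the flap.
- tab_mark (a point): Middle of the set tab: a dark steel clip 28 mm wide and 14 mm tall, with a black thumb screw behind, clamped on the curved aluminium scale band, 162 mm from the shaft's axis. x points outward from the shaft's axis, y to the extractor's left. With the flap at the mark, flap_pointer and tab_mark coincide.
- extractor: The dust extractor: a fixed grey steel box 240 x 200 mm, 102 mm tall, round gauge and switch on its front, duct spigot behind. Origin: centre of the underside; x to its rear, y to its left, z up. The shaft axis runs along its y, 75 mm in front of the origin, 108 mm above the table; the curved scale band rises behind the flap at the left to 270 mm above the table.
- peg_board: Fixed plywood board 80 x 180 mm, 18 mm thick, origin at the centre of its underside. The lever's peg stands 45 mm from it along +y; the other, 55 mm along -y, carries a fixed upright roller sleeve, top 124 mm above the table.
- tape_wide: Bystander: wide roll of blue tape lying flat, 148 mm across, 50 mm tall. Origin: centre of the underside.
- dose_cup: Bystander: small clear cup, 51 mm across, 35 mm tall. Origin: centre of the underside.
- tape_narrow: Bystander: narrow roll of tape lying flat, 95 mm across, 18 mm tall. Origin: centre of the underside.
- block: Bystander: sanding block, 62 x 115 x 31 mm. Origin: centre of the underside.

How it is judged:
By the outcome, as a careful person would: the job done as asked, in the order asked, and still so for the second after the job is handed in, while the arm keeps its last pose, push and grip.
It also fails if it takes over 51 s, if anything falls off the work surface, if the arm or the gripper's body presses on something with over 40 N, if the wrist force passes 120 N, or if a joint passes its speed limit or range.

## Robot

A 7-joint arm with a two-finger parallel gripper is mounted at the origin on a cart in front of the work surface, level with it; the furniture and walls round the work are solid. World frame = base frame: x ahead of the robot, y to its left, z up, the work surface at z = 0. Lengths are in m, angles in rad, forces in N, time in s.
With the tool pointing down it reaches from about 0.425 to 0.875 m from the base axis. Payload 4.7 kg.
Tool frame: the origin (TCP) lies between the finger pads; the fingertips stand 25 mm ahead of it and the grasp point (between the pads) lies 6 mm ahead of it; x points along the fingers, y is the direction in which the jaws open and shut, and the axes are right-handed (so a half turn about x gives the same grasp; the last joint's range is limited). The gripper opens to 85 mm and grips with 20 to 120 N. Pads are 22 mm wide; open, the fingers measure 114 mm over their backs; the gripper's body (76 mm by 85 mm) begins 54 mm behind the grasp point. The pads swing forward as they close: fully open they stand 13 mm farther back than shut.
Start: joints at [-1.123, 0.321, -0.07, 1.45, 0.023, 1.371, -0.057], TCP at [0.273, 0.59, 0.256] pointing down, gripper open.
Joint ranges: [-2.86, 2.86], [-0.3, 2.09], [-1.38, 1.24], [0.06, 2.45], [-1.56, 4.7], [0.09, 2.05], [-2.69, 2.69]. Speed limits (rad/s): [2.57, 2.57, 3.14, 3.14, 3.14, 3.14, 3.14].

## Interface

Orientations are given as a 3x3 rotation matrix whose columns are the frame's x, y, z axes.
In Python, from bench import get_obs, cams, sign_off, nets gives the robot as it stands. The module is installed in compiled form; this text tells all that it offers.
- The arm moves only by the tool jog_arm, never from a script. Its argument "increments" is a list of rows, each a list of 7 numbers: the shift along the world's x, y, z as a fraction of full scale, then the turn, a rotation vector about the world's x, y, z as a fraction of full scale, then the closure, from 0 (fully open) to 1 (shut). A call has 1 to 12 rows; each row is the pose to reach, as a shift and turn from the pose commanded when the call began; what a row does not reach only later rows make up. Full scale, the value 1, is 0.3 m for a shift and 30 degrees for a turn. A row lasts 1/10 s, in which the tool goes at most 50 mm and 8.59 degrees, less where a joint would pass 70% of its speed; a pose out of reach is approached as far as the arm can. A call with a number of a shift or a turn outside -1 to 1 is refused whole. A call with a gripper value outside its range is refused whole. The fingers move at their own pace and stop on an object; the grip force is fixed at half the most. Time passes only in rows, so rows that repeat a pose let the fingers close. It gives the time, the measured TCP pose, the force and the opening at its end, in the units of the state.
- get_obs(): the state, without advancing time (a new reading comes with each control period).
- cams.read_camera(name): name is "side" or "top"; returns a dict with "frame" (420x560x3 uint8, red, green, blue), "vfov" (degrees; the focal length in pixels is half the picture's height over the tangent of half this angle, whatever the lens; pixels are square), "cx", "cy" (the principal point, pixels), "position" and "attitude" of the camera in the world. Camera axes: x right, y up, looking along -z (the intrinsics and any distortion apply to the point x, -y, -z); pixel columns grow to the right and rows downward; lengths in m; the calibration is good to about 2 mm. A picture is of the moment at which its call begins. There is no depth.
- sign_off(): hands the job in, once; it reports no verdict.
Trained networks look in the newest picture that a camera, given by its name, has taken for a name from the list of things; names that differ only in an ending like _2 or _b are one class to them, and where a whole thing is asked for, a point or a joint stands for the part that bears it (a point fixed in the world has none). Each returns a list of dicts, best first, with "p" (0 to 1); they miss things now and then, are a little off and sometimes report something else, mostly with a low value. They report only what shows in the picture. A call takes as long as a camera call.
- nets.look_for(camera, label): "xyz" ([x, y, z] in m, in the coordinates of the camera as it stood for that picture, good to about 4 mm: the middle of the surface that is visible of it).
- nets.trace(camera, label): "pixels" (420x560 bool, what is visible of it).
The state is a dict: "t": time; "q": joint angles; "qvel": joint speeds; "joint_efforts": joint torques, N m; "tcp_pos": TCP position; "ee_rot": TCP orientation; "ft_force": force on the tool from outside, world axes, zero at the start; "ft_torque": the same for the moment, N m; "width": finger opening in m.
Only numpy, scipy, OpenCV 4.12 (cv2) and the standard library are available. Lean on these libraries where they do the work, as an engineer would, in place of code of your own. Each camera call takes 0.05 s, during which the arm holds its last target.

## Working session

There is one attempt and no reset: what is moved stays moved. The work goes in short steps, Python scripts to look and compute and a tool call to move; the robot and the scene stay as the last step left them, time stands still between calls to the robot, and variables do not carry over. Pictures are saved under pics/ and viewed, and the job is handed in when it is done.

Besides the shell and the picture viewer there is one more tool, called after ">>>" by a JSON object that holds its "api" and its "payload", one argument or row to a line. jog_arm: Moves the arm, as the interface text tells. Its arguments: {"type":"object","properties":{"increments":{"type":"array","items":{"type":"array","items":{"type":"number"}}}},"required":["increments"]}

```bash
mkdir -p pics; ls; cat > h.py <<'E'
import numpy as np, cv2
from bench import get_obs, cams, sign_off, nets
def cap(n,f=None):
    c=cams.read_camera(n)
    if f: cv2.imwrite('pics/'+f,c['frame'][:,:,::-1])
    return c
def R(c):
    return np.array(c['attitude'],float)
E
python3 - <<'E'
from h import *
for n in ['side','top']:
    c=cap(n,n+'0.png'); print(n,{k:v for k,v in c.items() if k!='frame'})
    for l in ['lever_mid','lever_grip','lever_foot','stub_base','flap_pointer','tab_mark','extractor','peg_board']:
        for r in nets.look_for(n,l)[:2]: print(l,r)
o=get_obs();print(o)
E
```

```text
pics
side {'vfov': 48.329554270666165, 'cx': 288.6948106532472, 'cy': 213.40270055292203, 'position': array([ 0.57819097, -0.83802375,  0.91645026]), 'attitude': array([[ 0.99930657, -0.02461884,  0.02793383],
       [ 0.03716911,  0.70391663, -0.70930941],
       [-0.00220071,  0.70985582,  0.70434357]])}
lever_mid {'xyz': [-0.0375, -0.1573, -1.0165], 'p': 0.77}
lever_grip {'xyz': [-0.0367, -0.1644, -1.0147], 'p': 0.71}
lever_foot {'xyz': [-0.0355, -0.1604, -1.0183], 'p': 0.8}
lever_foot {'xyz': [0.1096, 0.13, -1.2711], 'p': 0.69}
stub_base {'xyz': [0.11, 0.1321, -1.2721], 'p': 0.95}
flap_pointer {'xyz': [0.1094, 0.1262, -1.2686], 'p': 0.62}
extractor {'xyz': [0.1076, 0.1032, -1.2594], 'p': 0.56}
extractor {'xyz': [-0.0357, -0.1607, -1.017], 'p': 0.23}
peg_board {'xyz': [0.1219, -0.1631, -1.0916], 'p': 0.74}
peg_board {'xyz': [-0.0479, -0.2781, -1.0015], 'p': 0.57}
top {'vfov': 50.786624850144655, 'cx': 279.46656033093836, 'cy': 211.32684584235773, 'position': array([0.46929182, 0.01091408, 1.23468834]), 'attitude': array([[ 0.0155629 ,  0.99727861, -0.0720637 ],
       [-0.99983659
[... 652 characters left out ...]
149]), 'qvel': array([ 7.90028024e-04,  2.08348051e-05, -3.20538232e-04,  5.64678210e-04,
       -3.64867888e-04,  1.28925866e-03,  1.04955419e-03]), 'joint_efforts': array([ 4.95803597e-04, -4.93385339e+01, -3.81505787e-01, -3.14568365e+01,
        1.29627599e-02,  1.47863702e-03, -1.11028950e-05]), 'tcp_pos': array([0.27326336, 0.58977316, 0.25636016]), 'ee_rot': array([[ 9.46538236e-05,  4.20348556e-01,  9.07362707e-01],
       [ 4.07859072e-05,  9.07362709e-01, -4.20348561e-01],
       [-9.99999995e-01,  7.67952097e-05,  6.87410526e-05]]), 'ft_force': array([ 0.02784993, -0.5312474 ,  0.46439015]), 'ft_torque': array([-0.03352784, -0.04025899,  0.03996472]), 'width': 0.08508075448080496}
```

View images.

View pics/side0.png

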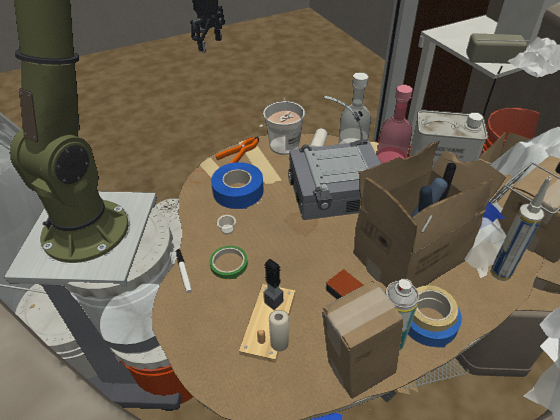

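View pics/top0.png

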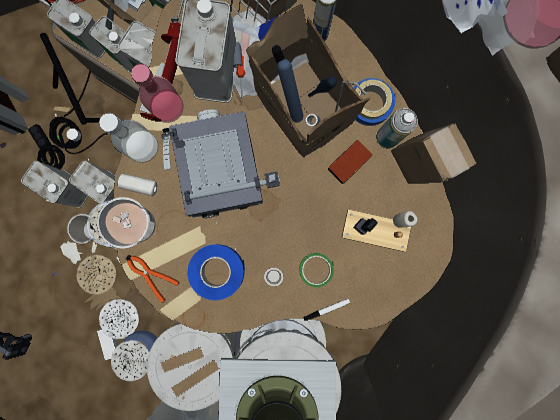

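```bash
cat >> h.py <<'E'
def foc(c): return 210/np.tan(np.radians(c['vfov'])/2)
def proj(c,P):
    P=np.atleast_2d(P); q=(P-c['position'])@R(c); f=foc(c)
    return np.c_[c['cx']+f*q[:,0]/-q[:,2], c['cy']-f*q[:,1]/-q[:,2]]
def ray(c,u,v):
    f=foc(c); d=R(c)@np.array([(u-c['cx'])/f,-(v-c['cy'])/f,-1]); return d/np.linalg.norm(d)
def onz(c,u,v,z):
    d=ray(c,u,v); p=np.array(c['position']); return p+d*(z-p[2])/d[2]
def w(c,x): return np.array(c['position'])+R(c)@np.array(x)
def tri(c1,p1,c2,p2):
    A=[];b=[]
    for c,p in((c1,p1),(c2,p2)):
        d=ray(c,*p);M=np.eye(3)-np.outer(d,d);A.append(M);b.append(M@np.array(c['position']))
    x=np.linalg.lstsq(np.vstack(A),np.hstack(b),rcond=None)[0]
    return x
def crop(c,f,x0,y0,x1,y1,s):
    cv2.imwrite('pics/'+f,cv2.resize(c['frame'][y0:y1,x0:x1,::-1],None,fx=s,fy=s,interpolation=cv2.INTER_CUBIC))
E
python3 - <<'E'
from h import *
a=cap('side');b=cap('top')
for c in (a,b): print(proj(c,[[0,0,0],get_obs()['tcp_pos']]))
crop(a,'s_lev.png',220,240,320,370,4); crop(b,'t_lev.png',330,190,430,260,7)
crop(a,'s_ex.png',270,120,400,230,5); crop(b,'t_ex.png',150,100,300,225,5)
for c,n in((a,'side'),(b,'top')):
  for l in ['lever_mid','stub_base','flap_pointer','tab_mark','peg_board','set_tab']:
    for r in nets.look_for(n,l)[:2]: print(n,l,r['p'],w(c,r['xyz']).round(4))
E
```

```text
[[ 85.75438865 230.69780552]
 [209.89398244  42.08273334]]
[[276.60528493 417.0630594 ]
 [  6.3244023  329.91610155]]
side lever_mid 0.87 [ 0.5158 -0.2286  0.0869]
side stub_base 0.94 [0.6458 0.1601 0.114 ]
side flap_pointer 0.74 [0.6552 0.1547 0.113 ]
side tab_mark 0.55 [0.7244 0.2636 0.2039]
side peg_board 0.89 [ 0.5079 -0.3272  0.0172]
top lever_mid 0.83 [ 0.5167 -0.2122  0.1081]
top stub_base 0.58 [0.663  0.1674 0.109 ]
top stub_base 0.2 [ 0.6971 -0.1938  0.034 ]
top flap_pointer 0.93 [0.6638 0.1673 0.1056]
top tab_mark 0.3 [0.3769 0.014  0.0209]
top peg_board 0.66 [ 0.5084 -0.2847  0.0176]
top set_tab 0.49 [0.7245 0.2704 0.2052]
```

View pics/s_lev.png

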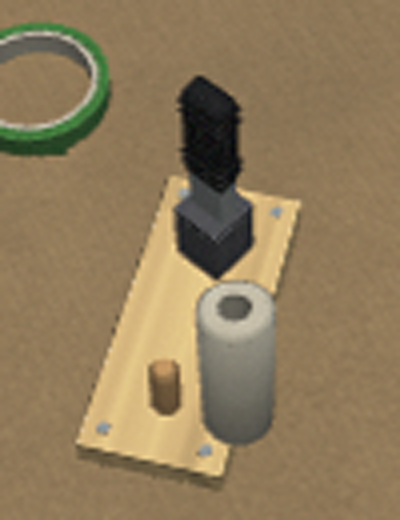

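View pics/t_lev.png

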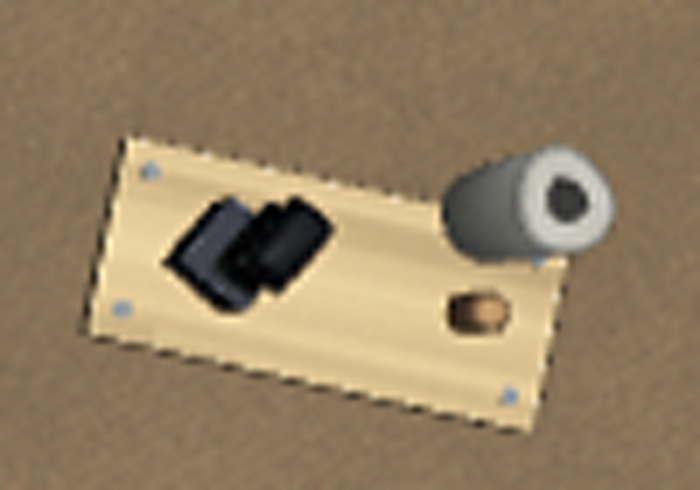

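View pics/s_ex.png

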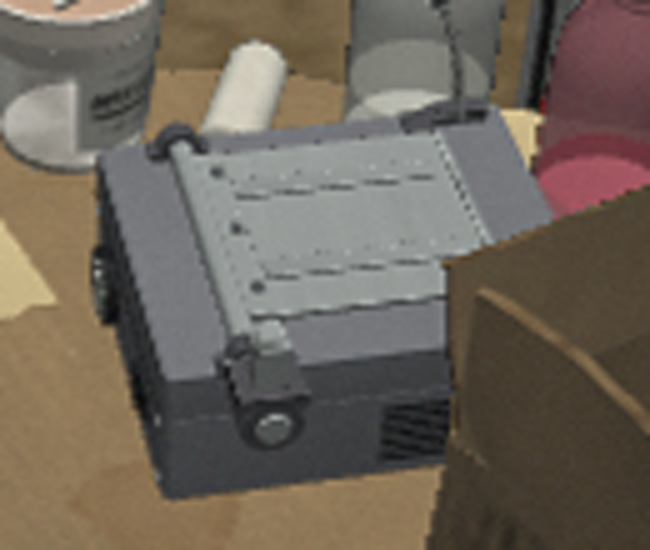

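View pics/t_ex.png

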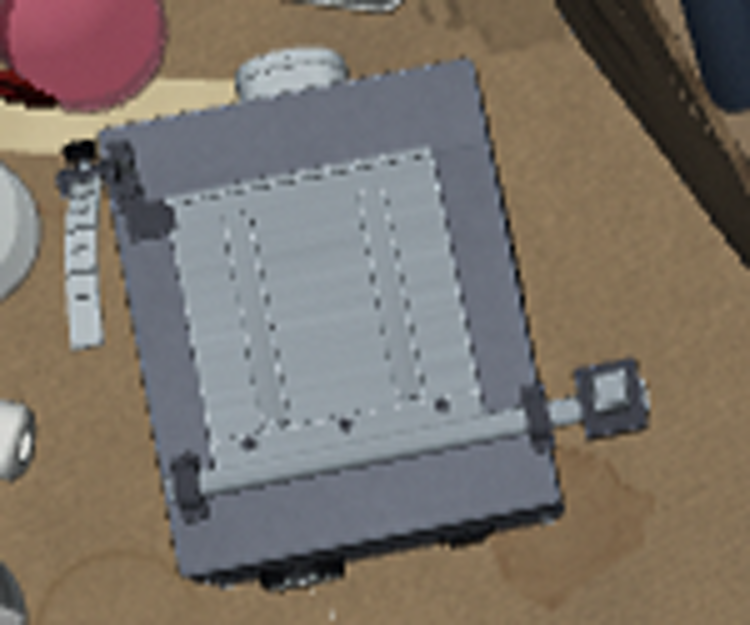

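```bash
python3 - <<'E'
from h import *
a=cap('side');b=cap('top')
print('ex corners');
E4=[(170,126),(244,112),(262.4,203),(187,215)]
P=[onz(b,u,v,.102) for u,v in E4]
for p in P: print(p.round(4))
P=np.array(P); print([np.linalg.norm(P[i]-P[(i+1)%4]).round(4) for i in range(4)], P.mean(0))
m=lambda x,y:(330+x/7,190+y/7)
B=np.array([onz(b,*m(x,y),.018) for x,y in [(125,135),(570,262),(530,430),(92,335)]])
print(B.round(4),[np.linalg.norm(B[i]-B[(i+1)%4]).round(4) for i in range(4)],B.mean(0))
print('stub top',onz(b,150+610/5,100+390/5,.16), 'shoulder', onz(b,150+608/5,100+398/5,.128))
# grip top corners in top view
print('tab proj',proj(a,[.7245,.2670,.2045]),proj(b,[.7245,.2670,.2045]))
for n,c in(('side',a),('top',b)):
  for l in ['lever_mid','stub_base','tab_mark']:
    for r in nets.trace(n,l)[:1]:
      ys,xs=np.nonzero(r['pixels']); print(n,l,r['p'],xs.min(),xs.max(),ys.min(),ys.max(),xs.mean(),ys.mean())
crop(a,'s_band.png',330,80,390,150,8)
E
```

```text
ex corners
[0.7687 0.2895 0.102 ]
[0.8093 0.0983 0.102 ]
[0.5719 0.046  0.102 ]
[0.5379 0.2384 0.102 ]
[np.float64(0.1955), np.float64(0.2431), np.float64(0.1954), np.float64(0.2364)] [0.67192092 0.16803326 0.102     ]
[[ 0.5659 -0.1877  0.018 ]
 [ 0.5186 -0.3635  0.018 ]
 [ 0.4524 -0.3474  0.018 ]
 [ 0.4869 -0.1751  0.018 ]] [np.float64(0.182), np.float64(0.0681), np.float64(0.1757), np.float64(0.08)] [ 0.50596054 -0.26842288  0.018     ]
stub top [0.62845168 0.02179175 0.16      ] shoulder [0.62910846 0.0230555  0.128     ]
tab proj [[357.68472299 115.18214751]] [[168.61617145 133.10530483]]
side lever_mid 0.74 263 282 260 309 272.3048433048433 286.1267806267806
side stub_base 0.84 304 366 142 209 333.2745463006049 169.5197766402978
side tab_mark 0.42 355 361 112 120 357.5 115.4047619047619
top lever_mid 0.56 354 377 218 234 364.97416974169744 225.0590405904059
top stub_base 0.97 174 279 129 198 217.98249931637955 164.62947771397322
top tab_mark 0.53 162 173 128 138 167.06451612903226 132.91397849462365
```

View pics/s_band.png

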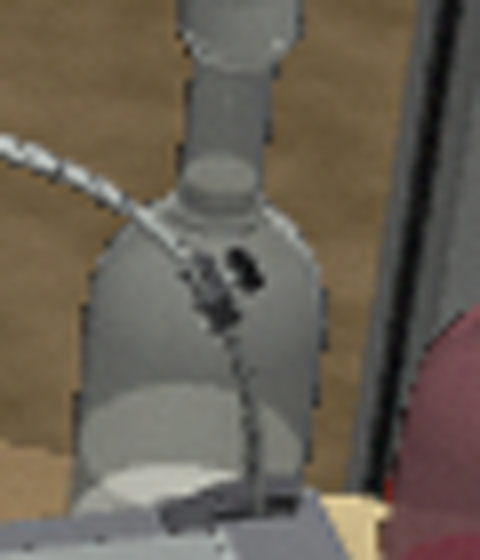

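```bash
cat > fit.py <<'E'
from h import *
from scipy.optimize import minimize
from scipy.ndimage import map_coordinates
def grads(c):
    g=cv2.cvtColor(c['frame'],cv2.COLOR_RGB2LAB).astype(np.float32)
    g=cv2.GaussianBlur(g,(0,0),1.0)
    return [cv2.Sobel(g,cv2.CV_32F,1,0),cv2.Sobel(g,cv2.CV_32F,0,1)]
def score(c,G,segs):
    s=0;n=0
    for A,B in segs:
        t=np.linspace(.05,.95,30)[:,None]
        p=proj(c,A+(B-A)*t); d=p[-1]-p[0]; L=np.linalg.norm(d); nn=np.array([-d[1],d[0]])/L
        gx=np.stack([map_coordinates(G[0][:,:,k],[p[:,1],p[:,0]],order=1) for k in range(3)])
        gy=np.stack([map_coordinates(G[1][:,:,k],[p[:,1],p[:,0]],order=1) for k in range(3)])
        v=np.linalg.norm(gx*nn[0]+gy*nn[1],axis=0)
        s+=np.minimum(v,150).mean()*L;n+=L
    return s/n
def rot(y): return np.array([[np.cos(y),-np.sin(y),0],[np.sin(y),np.cos(y),0],[0,0,1]])
def box(lx,ly,z0,z1):
    h=np.array([[-lx,-ly],[lx,-ly],[lx,ly],[-lx,ly]])/2
    T=[np.r_[q,z1] for q in h];Bm=[np.r_[q,z0] for q in h]
    return [(T[i],T[(i+1)%4]) for i in range(4)],[(Bm[i],Bm[(i+1)%4]) for i in range(4)],[(T[i],Bm[i]) for i in range(4)]
def tf(segs,x,y,yaw):
    r=rot(yaw);t=np.array([x,y,0]);return [(r@A+t,r@B+t) for A,B in segs]
def fit(items,x0,sp=(.006,.006,.06)):
    # items: list of (cam,G,segs)
    f=lambda p:-sum(score(c,G,tf(s,*p)) for c,G,s in items)
    best=None
    import itertools
    for d in itertools.product(np.linspace(-1,1,7),np.linspace(-1,1,7),np.linspace(-1,1,7)):
        p=np.array(x0)+np.array(d)*sp; v=f(p)
        if best is None or v<best[0]: best=(v,p)
    r=minimize(f,best[1],method='Nelder-Mead',options=dict(initial_simplex=best[1]+np.array([[0,0,0],[.002,0,0],[0,.002,0],[0,0,.02]])))
    return r.x,-r.fun
E
cat > runfit.py <<'E'
from fit import *
a=cap('side');b=cap('top');GA=grads(a);GB=grads(b)
T,Bm,V=box(.24,.2,0,.102)
sideT=[T[0],T[3]]
ex={}
print('ex top',fit([(b,GB,T)],(.672,.168,.205)))
print('ex side',fit([(a,GA,[T[0],T[3]])],(.672,.168,.205)))
e,s=fit([(b,GB,T),(a,GA,[T[3],Bm[3]])],(.672,.168,.205));print('both',e,s)
st=rot(e[2])@[-.075,-.135,0]+[e[0],e[1],0];print('stub from ex',st)
T,Bm,V=box(.08,.18,0,.018)
pb,s=fit([(b,GB,T),(a,GA,T)],(.506,-.268,.22));print('board',pb,s, 'peg',rot(pb[2])@[0,.045,0]+[pb[0],pb[1],0])
pg=rot(pb[2])@[0,.045,0]+[pb[0],pb[1],0]
T,Bm,V=box(.032,.032,.018,.06); T2,B2,V2=box(.03,.018,.088,.158)
for y0 in (-.8,.8):
  for nm,it in (('top',[(b,GB,T+T2)]),('side',[(a,GA,T+Bm+V+T2+V2)]),('both',[(b,GB,T+T2),(a,GA,T+Bm+V+T2+V2)])):
    print(y0,nm,fit(it,(pg[0],pg[1],y0),(.008,.008,.3)))
T,Bm,V=box(.018,.018,.128,.152);T3,B3,V3=box(.0115,.0115,.16,.16);
print('stub',fit([(b,GB,T+T3)],(st[0],st[1],e[2])))
E
python3 runfit.py
```

```text
ex top (array([0.67540946, 0.16811012, 0.21513522]), np.float64(106.65868111583688))
ex side (array([0.67524129, 0.17007859, 0.19507466]), np.float64(96.29655112916154))
both [0.67689498 0.16844174 0.22007764] 246.82214012226007
stub from ex [0.63317517 0.02032497 0.        ]
board [ 0.50324811 -0.26183721  0.14708091] 117.23636379809128 peg [ 0.4966533  -0.21732307  0.        ]
-0.8 top (array([ 0.50690409, -0.20183479, -0.92247293]), np.float64(89.64006550961508))
-0.8 side (array([ 0.50255468, -0.21262568, -0.79189406]), np.float64(60.41802862951285))
-0.8 both (array([ 0.50460516, -0.20274871, -0.9517945 ]), np.float64(138.64855747245105))
0.8 top (array([ 0.49776804, -0.20593619,  1.21759204]), np.float64(81.15161533649092))
0.8 side (array([ 0.50593201, -0.22093398,  1.17248682]), np.float64(68.01182639183023))
0.8 both (array([ 0.50443628, -0.20793026,  1.09773768]), np.float64(129.0036783828647))
stub (array([0.63039976, 0.02312834, 0.19366623]), np.float64(140.43851782047312))
```

```bash
sed -i 's/(.506,-.268,.22)/(.506,-.268,-.22)/' runfit.py
cat >> runfit.py <<'E'
def draw(c,segs,col,im):
    for A,B in segs:
        p,q=proj(c,[A,B])
        # 6x
        cv2.line(im,tuple((p-o)*S for p,o in zip(p,O)) and tuple(int(x) for x in (p-O)*S),tuple(int(x) for x in (q-O)*S),col,1)
l,_=fit([(b,GB,T0:=box(.032,.032,.018,.06)[0]+box(.03,.018,.088,.158)[0]),(a,GA,T0)],(pg[0],pg[1],-.8),(.005,.005,.3)); print('lever',l)
T,Bm,V=box(.032,.032,.018,.06); T2,B2,V2=box(.03,.018,.088,.158)
for c,nm,O,S,sz in((a,'ovs.png',np.array([230,240]),7,(90,80)),(b,'ovt.png',np.array([335,190]),7,(90,80))):
    im=cv2.resize(np.ascontiguousarray(c['frame'][O[1]:O[1]+sz[1],O[0]:O[0]+sz[0],::-1]),None,fx=S,fy=S,interpolation=cv2.INTER_CUBIC)
    draw(c,tf(T+Bm+V,*l),(0,0,255),im);draw(c,tf(T2+B2+V2,*l),(0,255,0),im)
    draw(c,tf(box(.08,.18,0,.018)[0],*pb),(255,0,0),im)
    cv2.imwrite('pics/'+nm,im)
for c,nm,O,S,sz in((a,'oes.png',np.array([280,110]),6,(120,100)),(b,'oet.png',np.array([160,105]),5,(130,115))):
    im=cv2.resize(np.ascontiguousarray(c['frame'][O[1]:O[1]+sz[1],O[0]:O[0]+sz[0],::-1]),None,fx=S,fy=S,interpolation=cv2.INTER_CUBIC)
    T,Bm,V=box(.24,.2,0,.102)
    draw(c,tf(T+Bm+V,*e),(0,0,255),im)
    T,Bm,V=box(.018,.018,.128,.152);T3=box(.0115,.0115,.16,.16)[0]
    draw(c,tf(T+Bm+T3,st[0],st[1],e[2]),(0,255,0),im)
    cv2.imwrite('pics/'+nm,im)
E
python3 runfit.py
```

```text
ex top (array([0.67541014, 0.1681072 , 0.21517059]), np.float64(106.60609707617478))
ex side (array([0.6752418 , 0.17001626, 0.19513634]), np.float64(96.04586546596413))
both [0.67692965 0.16842827 0.22027388] 246.6838172128426
stub from ex [0.6332389  0.02030292 0.        ]
board [ 0.50921923 -0.26637501 -0.21332036] 264.7686381172825 peg [ 0.51874601 -0.22239501  0.        ]
-0.8 top (array([ 0.51825283, -0.2167301 , -1.07317704]), np.float64(125.50215242157405))
-0.8 side (array([ 0.51815781, -0.2228025 , -0.14353109]), np.float64(109.23424189441842))
-0.8 both (array([ 0.51865025, -0.21762845, -1.09279207]), np.float64(204.71920288582302))
0.8 top (array([ 0.52089662, -0.21842232,  1.3102761 ]), np.float64(117.3664398816175))
0.8 side (array([ 0.51871894, -0.22199541,  0.3448645 ]), np.float64(107.18948147244856))
0.8 both (array([ 0.51860568, -0.2190555 ,  0.34872557]), np.float64(209.97722278847633))
stub (array([0.63036776, 0.02318851, 0.17996193]), np.float64(140.61583666914848))
lever [ 0.51710492 -0.22338003 -0.42163155]
```

View pics/ovs.png

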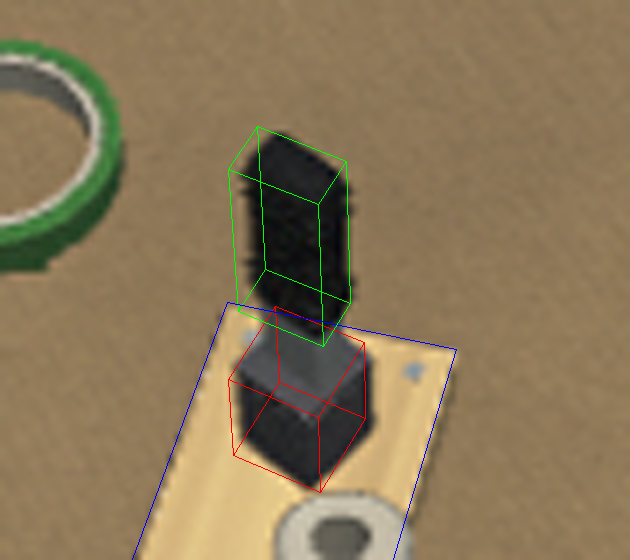

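View pics/ovt.png

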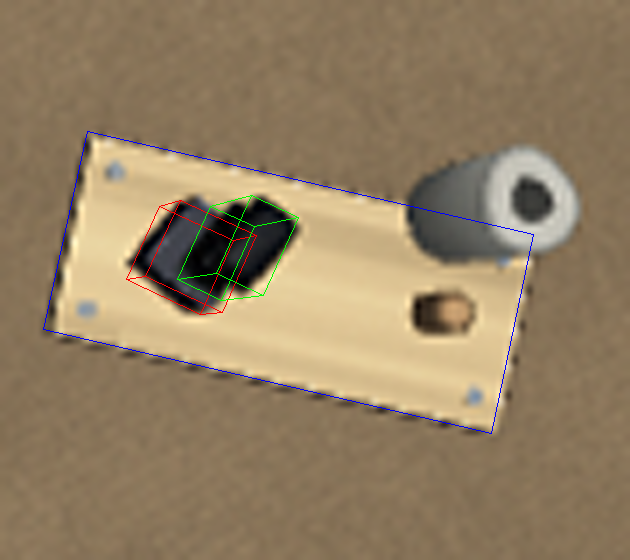

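View pics/oes.png

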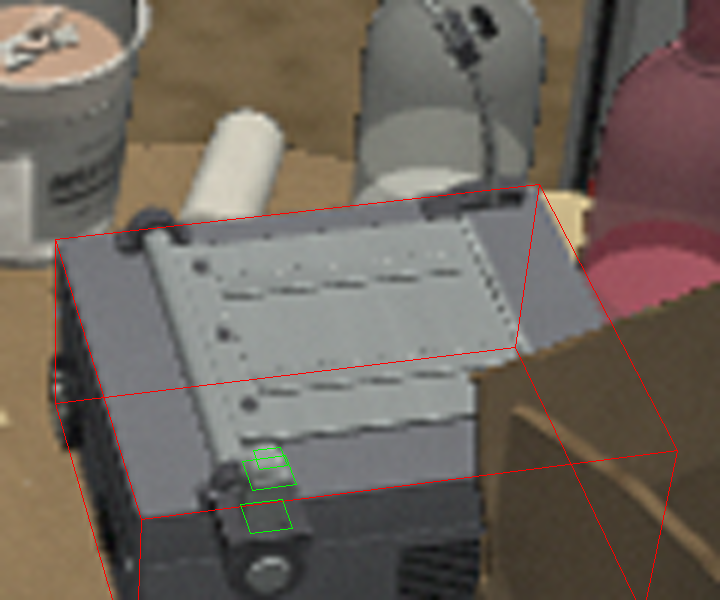

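View pics/oet.png

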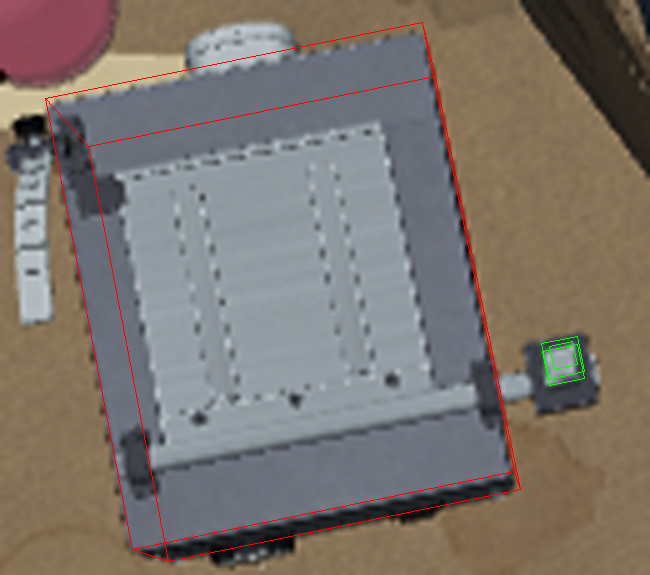

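```bash
cat > f2.py <<'E'
from fit import *
a=cap('side');b=cap('top');GA=grads(a);GB=grads(b)
T,Bm,V=box(.032,.032,.018,.06); T2,B2,V2=box(.03,.018,.088,.158)
for y in np.arange(-1.0,-.5,.05):
    best=max((score(b,GB,tf(T+T2,x,yy,y))+score(a,GA,tf(T+T2+V2,x,yy,y)),x,yy) for x in .518+np.arange(-.006,.0061,.001) for yy in -.2225+np.arange(-.006,.0061,.001))
    print(round(y,2),np.round(best,4))
crop(a,'z1.png',250,250,300,315,9);crop(b,'z2.png',345,210,385,240,18)
crop(a,'z3.png',300,170,345,215,13);crop(b,'z4.png',255,165,290,195,20)
E
python3 f2.py
```

```text
-1.0 [194.5744   0.519   -0.2185]
-0.95 [193.7214   0.519   -0.2195]
-0.9 [193.0976   0.519   -0.2195]
-0.85 [192.9471   0.518   -0.2205]
-0.8 [193.923    0.518   -0.2215]
-0.75 [195.914    0.518   -0.2215]
-0.7 [195.9696   0.518   -0.2215]
-0.65 [196.2146   0.518   -0.2215]
-0.6 [196.0757   0.518   -0.2215]
-0.55 [195.4992   0.518   -0.2215]
```

View pics/z1.png

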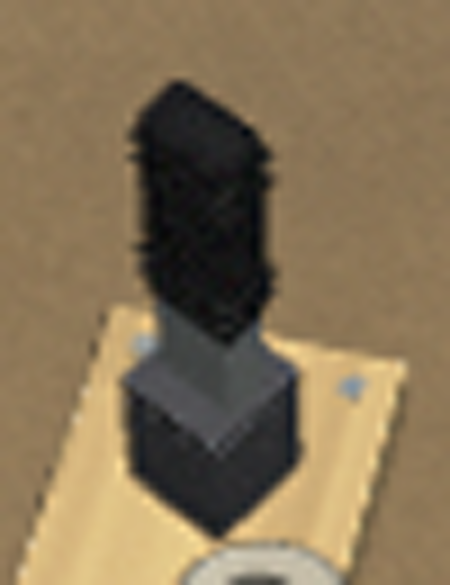

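View pics/z2.png

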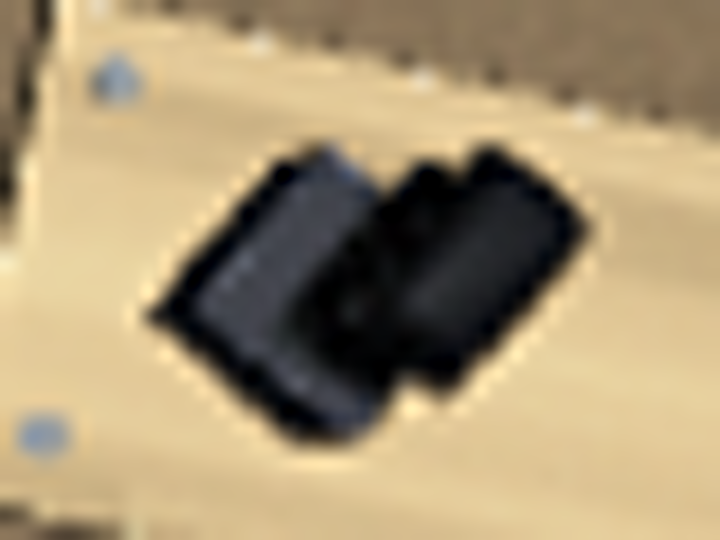

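View pics/z3.png

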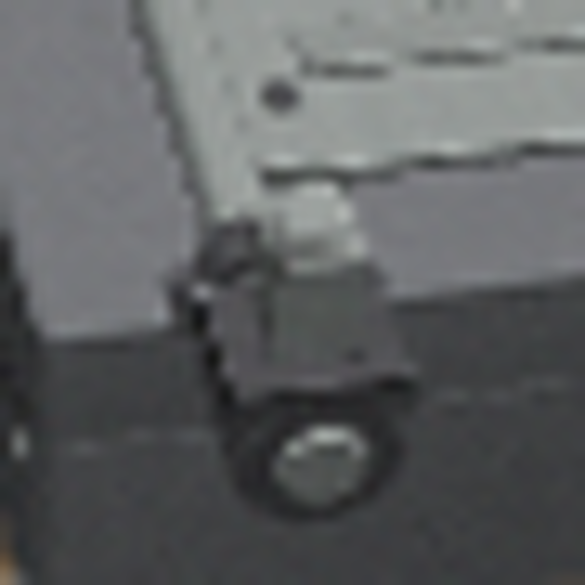

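View pics/z4.png

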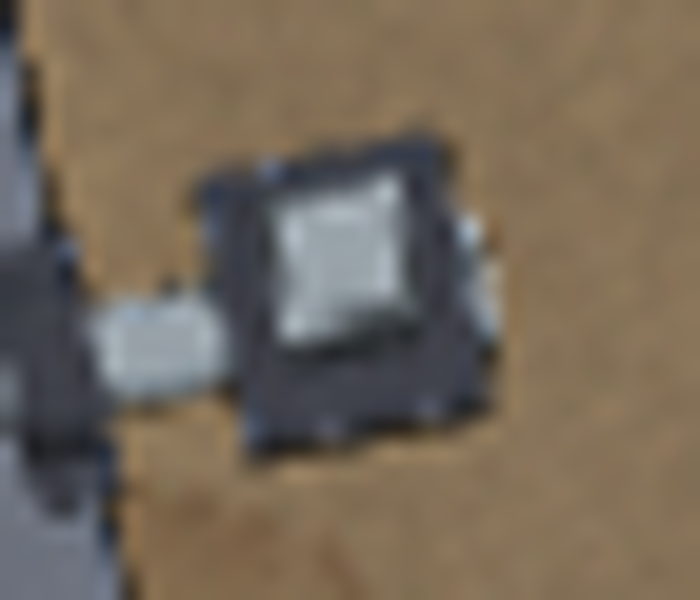

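```bash
python3 - <<'E'
from h import *
a=cap('side');b=cap('top')
print('grip top',onz(b,370.8,225.1,.158),onz(a,272.2,265.3,.158),tri(a,(272.2,265.3),b,(370.8,225.1)))
print('socket side',onz(a,274.2,300.6,.06))
print('tip',onz(b,272.15,177.9,.16),onz(a,324.2,186.2,.16),tri(a,(324.2,186.2),b,(272.15,177.9)))
sh=np.array([onz(b,255+x/20,165+y/20,.128) for x,y in[(205,190),(440,135),(490,400),(250,455)]]);print(sh,sh.mean(0))
d=sh[1]-sh[0];print(np.arctan2(-d[0],d[1])); 
for i,j in((0,1),(3,2)):
  d=sh[i]-sh[j];print('yaw',np.arctan2(-d[0],d[1]))
for i,j in((3,0),(2,1)):
  d=sh[j]-sh[i];print('yaw',np.arctan2(d[1],d[0]))
# shaft left clamp etc: shaft line
s=[(322/1,0)]
print('tab top',[onz(b,165,134.5,z) for z in(.19,.2,.21)],'side',tri(a,(356.5,116.3),b,(165.5,134.5)))
print('box corner',onz(b,303,155,.2))
E
```

```text
grip top [ 0.51702108 -0.22107987  0.158     ] [ 0.51966176 -0.22780855  0.158     ] [ 0.51823049 -0.22244463  0.15118195]
socket side [ 0.52260269 -0.24726215  0.06      ]
tip [0.62870471 0.02142869 0.16      ] [0.63115867 0.0208305  0.16      ] [0.63003185 0.02152047 0.15914533]
[[0.64180177 0.03928814 0.128     ]
 [0.64930683 0.00976392 0.128     ]
 [0.61573764 0.00292965 0.128     ]
 [0.60826129 0.03302527 0.128     ]] [0.62877688 0.02125175 0.128     ]
-2.8926647252738413
yaw 0.24892792831595204
yaw 0.24349110499661675
yaw 0.18460000119470593
yaw 0.20084275811368255
tab top [array([0.72455138, 0.27911925, 0.19      ]), array([0.72210797, 0.27655193, 0.2       ]), array([0.71966457, 0.27398461, 0.21      ])] side [0.72315525 0.27671268 0.19464557]
box corner [ 0.67866434 -0.05107888  0.2       ]
```

>>> {"api": "jog_arm", "payload": {
  "increments": [
    [0.0, -0.1, 0.12, 0, 0, 0, 0],
    [0.1, -0.25, 0.15, 0, 0, -0.1, 0],
    [0.2, -0.4, 0.15, 0, 0, -0.2, 0],
    [0.28, -0.57, 0.15, 0, 0, -0.27, 0],
    [0.35, -0.74, 0.15, 0, 0, -0.27, 0],
    [0.42, -0.9, 0.15, 0, 0, -0.27, 0],
    [0.42, -1, 0.15, 0, 0, -0.27, 0],
    [0.42, -1, 0.15, 0, 0, -0.27, 0]
  ]
}}

```text
t: 3.2
tcp_pos: [0.4022, 0.2824, 0.3021]
ee_rot: [[0.002, 0.553, 0.833], [-0.001, 0.833, -0.553], [-1.0, -0.0, 0.002]]
ft_force: [0.4, 0.7, -0.3]
width: 0.0853
```

>>> {"api": "jog_arm", "payload": {
  "increments": [
    [0.03, -0.15, 0, 0, 0, -0.05, 0],
    [0.06, -0.3, 0, 0, 0, -0.1, 0],
    [0.1, -0.46, 0, 0, 0, -0.2, 0],
    [0.14, -0.62, 0, 0, 0, -0.27, 0],
    [0.18, -0.78, 0, 0, 0, -0.27, 0],
    [0.2, -0.92, 0, 0, 0, -0.27, 0],
    [0.2, -1, 0, 0, 0, -0.27, 0],
    [0.2, -1, 0, 0, 0, -0.27, 0]
  ]
}}

```text
t: 4.0
tcp_pos: [0.4594, -0.0142, 0.3018]
ee_rot: [[0.001, 0.662, 0.749], [-0.0, 0.749, -0.662], [-1.0, 0.001, 0.001]]
ft_force: [0.1, -0.2, -0.0]
width: 0.0857
```

```bash
python3 -c "
from h import *
o=get_obs();print(o['tcp_pos'],o['t'],np.arctan2(o['ee_rot'][1,1],o['ee_rot'][0,1]))"
```

```text
[ 0.45939286 -0.01418112  0.30181759] 4.0 0.8471622841028158
```

>>> {"api": "jog_arm", "payload": {
  "increments": [
    [0.04, -0.15, 0, 0, 0, 0, 0],
    [0.08, -0.3, 0, 0, 0, 0, 0],
    [0.13, -0.46, 0, 0, 0, 0, 0],
    [0.17, -0.6, 0, 0, 0, 0, 0],
    [0.196, -0.706, 0, 0, 0, 0, 0],
    [0.196, -0.706, -0.1, 0, 0, 0, 0],
    [0.196, -0.706, -0.2, 0, 0, 0, 0],
    [0.196, -0.706, -0.2, 0, 0, 0, 0],
    [0.196, -0.706, -0.2, 0, 0, 0, 0]
  ]
}}

```text
t: 4.9
tcp_pos: [0.5186, -0.2207, 0.2416]
ee_rot: [[-0.001, 0.655, 0.755], [0.0, 0.755, -0.655], [-1.0, -0.0, -0.001]]
ft_force: [-0.6, -0.3, 1.3]
width: 0.0858
```

```bash
python3 -c "
from h import *
a=cap('side');b=cap('top')
o=get_obs();print(o['tcp_pos'],o['t'],np.arctan2(o['ee_rot'][1,1],o['ee_rot'][0,1]))
crop(a,'g1.png',220,210,330,320,5);crop(b,'g2.png',320,180,430,270,6)
print(proj(a,o['tcp_pos']-[0,0,.025]),proj(b,o['tcp_pos']-[0,0,.025]))"
```

```text
[ 0.51924987 -0.22154583  0.24309901] 5.0 0.855585676865499
[[271.37235961 243.73815819]] [[376.61287409 223.07033776]]
```

View pics/g1.png

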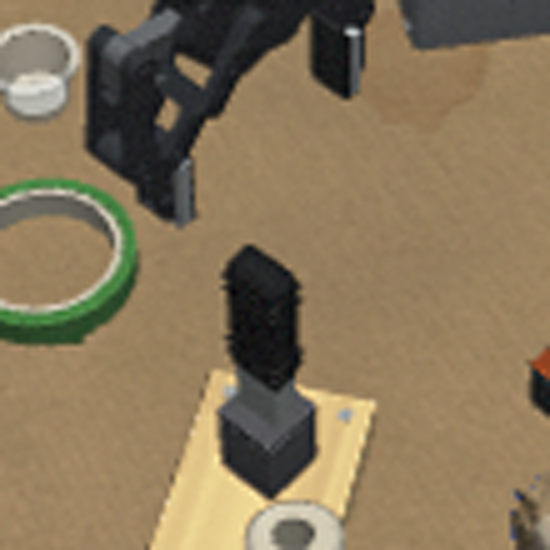

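View pics/g2.png

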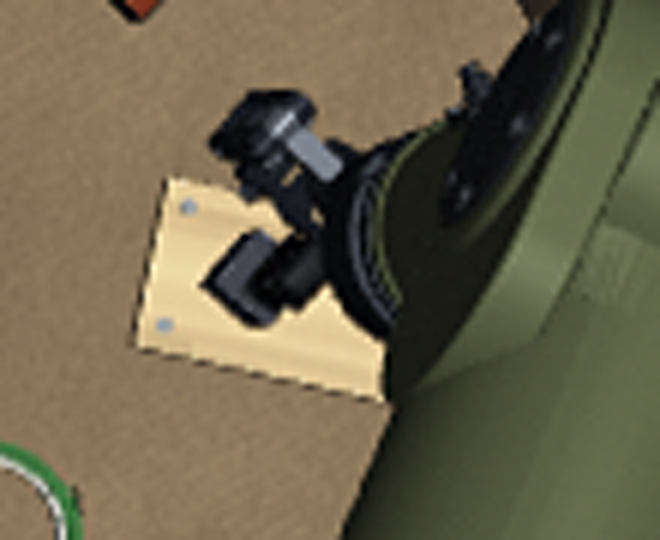

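>>> {"api": "jog_arm", "payload": {
  "increments": [
    [0, 0, -0.1, 0, 0, 0, 0],
    [0, 0, -0.2, 0, 0, 0, 0],
    [0, 0, -0.28, 0, 0, 0, 0],
    [0, 0, -0.34, 0, 0, 0, 0],
    [0, 0, -0.34, 0, 0, 0, 0.2],
    [0, 0, -0.34, 0, 0, 0, 0.5],
    [0, 0, -0.34, 0, 0, 0, 0.8],
    [0, 0, -0.34, 0, 0, 0, 1],
    [0, 0, -0.34, 0, 0, 0, 1],
    [0, 0, -0.34, 0, 0, 0, 1],
    [0, 0, -0.34, 0, 0, 0, 1],
    [0, 0, -0.34, 0, 0, 0, 1]
  ]
}}

```text
t: 6.2
tcp_pos: [0.5189, -0.2223, 0.1407]
ee_rot: [[0.002, 0.657, 0.754], [-0.0, 0.754, -0.657], [-1.0, 0.001, 0.002]]
ft_force: [-0.4, 0.6, 6.5]
width: 0.0174
```

```bash
python3 -c "
from h import *
a=cap('side')
o=get_obs();print(o['tcp_pos'],o['t'],np.arctan2(o['ee_rot'][1,1],o['ee_rot'][0,1]),o['width'],o['ft_force'],o['ft_torque'],o['q'])
crop(a,'g3.png',220,210,330,320,5)"
```

```text
[ 0.51893304 -0.2223181   0.14069392] 6.25 0.8543290550867169 0.017558214109029194 [0.04281919 0.81529863 6.29121645] [-0.01660986  0.16080393  0.03921668] [-0.28092965  0.27236363  0.73797694  1.83217993 -0.20408341  1.11176336
  1.38375387]
```

View pics/g3.png

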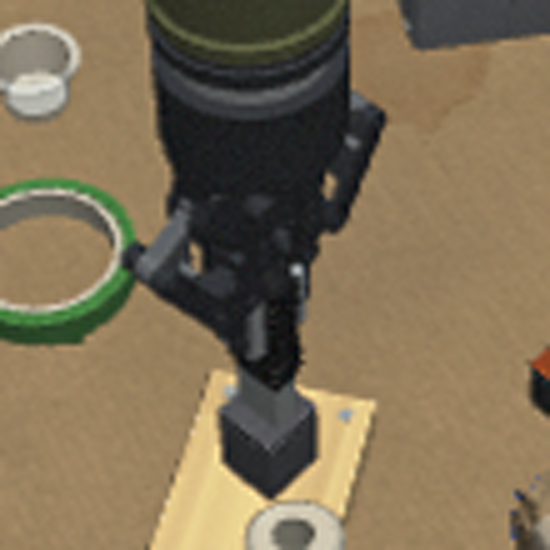

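>>> {"api": "jog_arm", "payload": {
  "increments": [
    [0, 0, 0.06, 0, 0, 0, 1],
    [0, 0, 0.15, 0, 0, 0, 1],
    [0, 0, 0.28, 0, 0, 0, 1],
    [0, 0, 0.42, 0, 0, 0, 1],
    [0, 0.05, 0.56, 0, 0, 0.1, 1],
    [0, 0.15, 0.62, 0, 0, 0.3, 1],
    [0, 0.28, 0.62, 0, 0, 0.5, 1],
    [0, 0.42, 0.62, 0, 0, 0.7, 1],
    [0, 0.56, 0.62, 0, 0, 0.85, 1],
    [0, 0.7, 0.62, 0, 0, 0.9, 1],
    [0, 0.81, 0.62, 0, 0, 0.9, 1],
    [0, 0.81, 0.62, 0, 0, 0.9, 1]
  ]
}}

```text
t: 7.45
tcp_pos: [0.5173, 0.0278, 0.3243]
ee_rot: [[-0.002, 0.233, 0.972], [0.002, 0.972, -0.233], [-1.0, 0.002, -0.002]]
ft_force: [-0.5, -0.1, -2.7]
width: 0.0175
```

```bash
python3 -c "
from h import *
a=cap('side','m1.png');b=cap('top','m2.png')
o=get_obs();print(o['tcp_pos'],o['t'],np.arctan2(o['ee_rot'][1,1],o['ee_rot'][0,1]),o['width'],o['ft_force'],o['ft_torque'],o['q'])
"
```

```text
[0.51761815 0.02148276 0.32470279] 7.55 1.3273660025355347 0.017256046422038908 [ 1.03841339 -1.38808227 -2.7409113 ] [-0.06729489  0.02787733 -0.00544641] [-6.04989335e-01  9.61952879e-04  5.16014406e-01  1.68260203e+00
  3.40863022e-04  1.45951049e+00  1.23835250e+00]
```

View pics/m1.png

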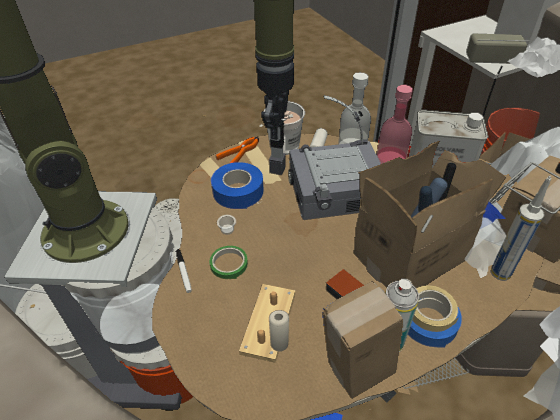

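View pics/m2.png

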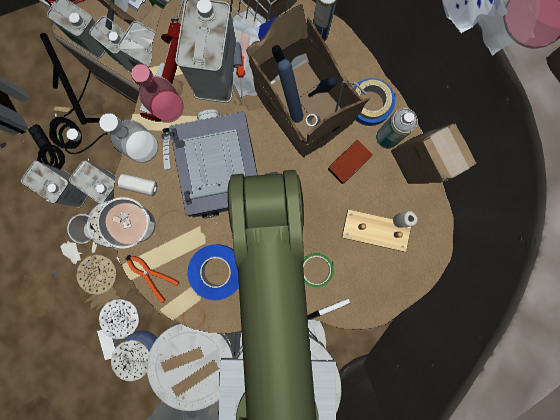

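```bash
python3 -c "
from h import *
a=cap('side');b=cap('top')
print(onz(a,357,247,0))
for p,q in (((372,172),(301,155)),((365,178),(301,155)),((437,143),(265,100)),((437,143),(247,50))): print(tri(a,p,b,q))
"
```

```text
[ 7.23333114e-01 -3.24464384e-02  1.11022302e-16]
[ 0.69862986 -0.04424195  0.25606193]
[ 0.69353101 -0.04442395  0.23983897]
[0.83376552 0.03474506 0.27427187]
[0.90142098 0.08282028 0.25277532]
```

>>> {"api": "jog_arm", "payload": {
  "increments": [
    [0.05, 0, 0, 0, 0, 0.15, 1],
    [0.12, 0, 0, 0, 0, 0.35, 1],
    [0.2, 0, 0, 0, 0, 0.55, 1],
    [0.28, 0, 0, 0, 0, 0.75, 1],
    [0.35, 0, 0, 0, 0, 0.876, 1],
    [0.373, 0, 0, 0, 0, 0.876, 1],
    [0.373, 0, -0.06, 0, 0, 0.876, 1],
    [0.373, 0, -0.1, 0, 0, 0.876, 1],
    [0.373, 0, -0.1, 0, 0, 0.876, 1],
    [0.373, 0, -0.1, 0, 0, 0.876, 1],
    [0.373, 0, -0.1, 0, 0, 0.876, 1]
  ]
}}

```text
t: 8.75
tcp_pos: [0.63, 0.0209, 0.2964]
ee_rot: [[0.001, -0.211, 0.977], [0.001, 0.977, 0.211], [-1.0, 0.0, 0.001]]
ft_force: [0.1, 0.3, -1.7]
width: 0.0176
```

```bash
python3 -c "
from h import *
a=cap('side')
o=get_obs();print(o['tcp_pos'],o['t'],o['ee_rot'],np.arctan2(o['ee_rot'][1,1],o['ee_rot'][0,1]),o['width'],o['ft_force'],o['ft_torque'],o['q'])
crop(a,'n1.png',290,110,370,210,7)
print('foot',proj(a,o['tcp_pos']-[0,0,.1227]), 'stub top',proj(a,[.63,.0213,.16]))
"
```

```text
[0.63014469 0.02094173 0.29645828] 8.8 [[ 1.64953643e-03 -2.11569468e-01  9.77361570e-01]
 [ 4.98060870e-04  9.77362953e-01  2.11568927e-01]
 [-9.99998515e-01  1.37794902e-04  1.71757027e-03]] 1.7839768296732799 0.017454509162205447 [ 0.37530244 -0.19422492 -2.23807756] [-0.02796936 -0.00434388  0.02704971] [-0.5029112   0.282117    0.5353669   1.46261559 -0.14437631  1.43442114
  1.81843559]
foot [[324.07069681 181.88489272]] stub top [[323.72077691 186.06142893]]
```

View pics/n1.png

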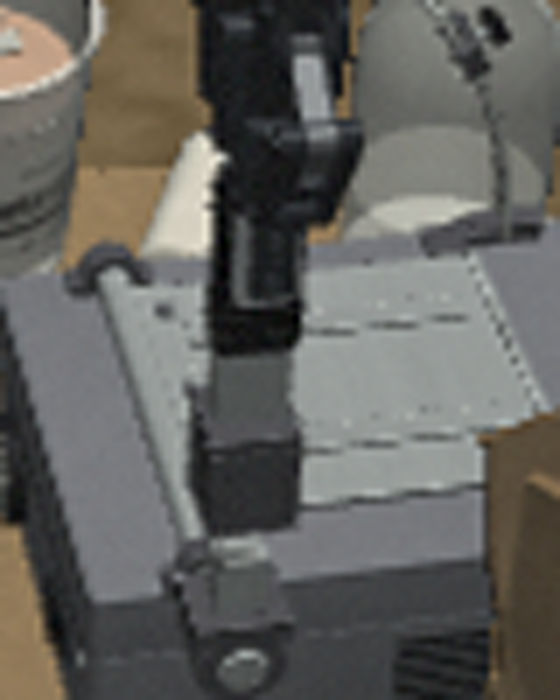

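```bash
python3 -c "
from h import *
a=cap('side')
o=get_obs()
r=np.array([[np.cos(.213),-np.sin(.213),0],[np.sin(.213),np.cos(.213),0],[0,0,1]])
f=o['tcp_pos']-[0,0,.1227]
O=np.array([290,110])
for nm,c in(('sock bottom',f),('sock top',f+[0,0,.042]),('shoulder',np.array([.63,.0213,.128]))):
  for d in((-.016,-.016,0),(.016,-.016,0)): print(nm,((proj(a,c+r@np.array(d))-O)*7).round(0), proj(a,c+r@np.array(d)).round(1))
s=np.array([.63,.0213,.152])
for d in((-.009,-.009,0),(.009,-.009,0),(-.009,-.009,-.024),(.009,-.009,-.024)): print('stub',((proj(a,s+r@np.array(d))-O)*7).round(0))
crop(a,'n2.png',305,155,345,210,14)
"
```

```text
sock bottom [[203. 539.]] [[319.1 187. ]]
sock bottom [[295. 528.]] [[332.1 185.4]]
sock top [[209. 444.]] [[319.8 173.5]]
sock top [[303. 433.]] [[333.2 171.9]]
shoulder [[197. 636.]] [[318.2 200.9]]
shoulder [[286. 625.]] [[330.9 199.3]]
stub [[216. 570.]]
stub [[266. 563.]]
stub [[212. 620.]]
stub [[262. 614.]]
```

View pics/n2.png

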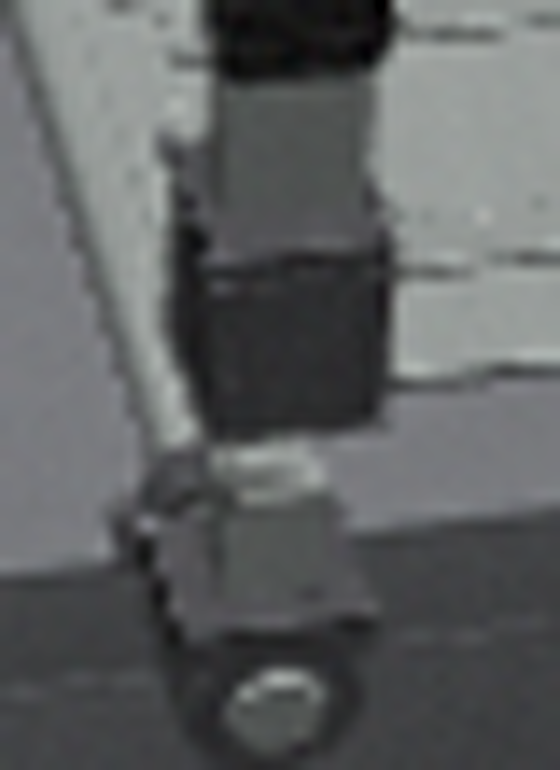

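>>> {"api": "jog_arm", "payload": {
  "increments": [
    [0, 0, -0.02, 0, 0, 0, 1],
    [0, 0, -0.04, 0, 0, 0, 1],
    [0, 0, -0.055, 0, 0, 0, 1],
    [0, 0, -0.07, 0, 0, 0, 1],
    [0, 0, -0.08, 0, 0, 0, 1],
    [0, 0, -0.08, 0, 0, 0, 1]
  ]
}}

```text
t: 9.45
tcp_pos: [0.6297, 0.0219, 0.2706]
ee_rot: [[-0.001, -0.212, 0.977], [0.001, 0.977, 0.212], [-1.0, 0.001, -0.001]]
ft_force: [0.5, 1.5, -3.2]
width: 0.0173
```

>>> {"api": "jog_arm", "payload": {
  "increments": [
    [0, 0, -0.015, 0, 0, 0, 1],
    [0, 0, -0.03, 0, 0, 0, 1],
    [0, 0, -0.045, 0, 0, 0, 1],
    [0, 0, -0.06, 0, 0, 0, 1],
    [0, 0, -0.068, 0, 0, 0, 1],
    [0, 0, -0.074, 0, 0, 0, 1],
    [0, 0, -0.078, 0, 0, 0, 1],
    [0, 0, -0.078, 0, 0, 0, 1]
  ]
}}

```text
t: 10.25
tcp_pos: [0.63, 0.0218, 0.2507]
ee_rot: [[0.001, -0.212, 0.977], [0.002, 0.977, 0.212], [-1.0, 0.002, 0.002]]
ft_force: [-4.2, 5.3, 12.6]
width: 0.0171
```

```bash
python3 -c "
from h import *
a=cap('side')
o=get_obs();print(o['tcp_pos'],o['t'],o['width'],o['ft_force'],o['ft_torque'],o['q'])
crop(a,'p1.png',305,155,345,210,14)
"
```

```text
[0.62995429 0.02177541 0.25068922] 10.3 0.01733432153126046 [-4.53941531  4.69637551 11.35991716] [1.33329872 1.42347715 0.03544736] [-0.50075878  0.30162846  0.528927    1.5313064  -0.15649002  1.3492581
  1.82763916]
```

View pics/p1.png

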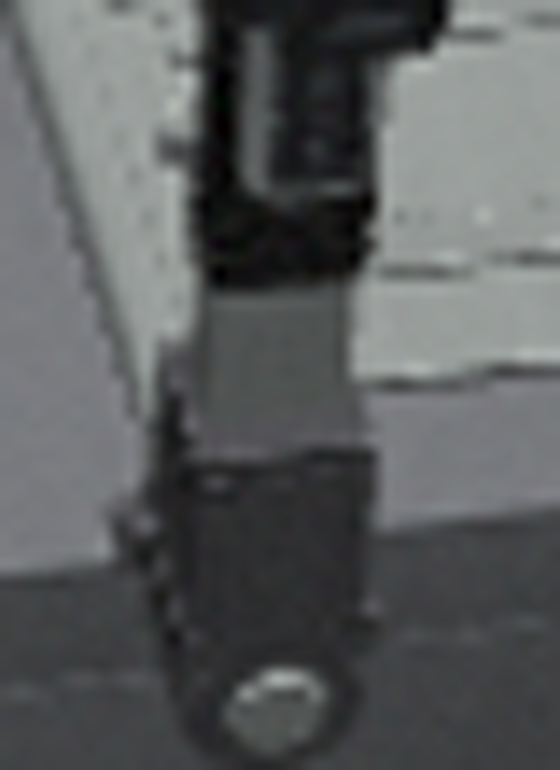

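```bash
python3 - <<'E'
from h import *
a=cap('side');b=cap('top')
crop(b,'c1.png',155,115,190,150,18);crop(a,'c2.png',335,90,375,140,14)
E
```

```text
(no output)
```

View pics/c1.png

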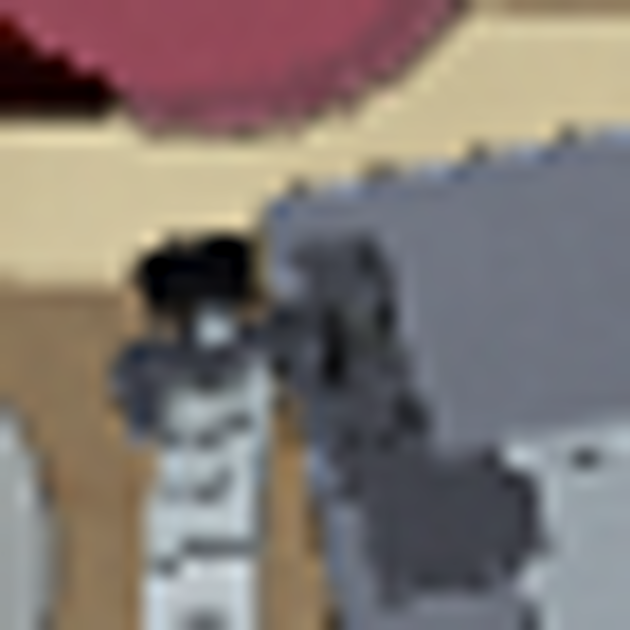

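View pics/c2.png

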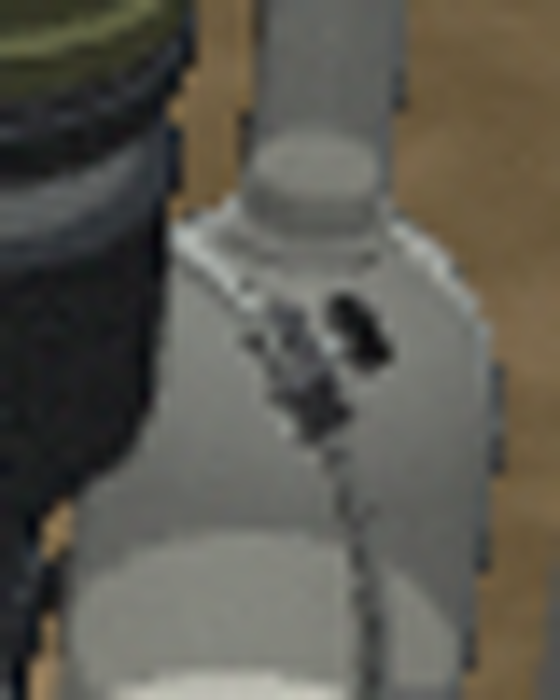

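```bash
cat > tab.py <<'E'
from fit import *
def pt(th,Y,r,yaw=.213,A=np.array([.630,.0218,.108])):
    # Y measured from stub along extractor left
    return A+rot(yaw)@np.array([r*np.cos(th),Y,r*np.sin(th)])
if __name__=='__main__':
    from scipy.optimize import least_squares
    a=cap('side');b=cap('top')
    for sp,tp in (((356.6,116.6),(166,134.7)),((357.5,115.4),(167,132.9))):
        for r in (.162,):
            f=lambda p:np.r_[proj(a,pt(p[0],p[1],r))[0]-sp,proj(b,pt(p[0],p[1],r))[0]-tp]
            s=least_squares(f,[.6,.24]);print(s.x,s.fun)
    for Y in (.22,.24,.25): print(proj(a,pt(0,Y,.162)),proj(b,pt(0,Y,.162)))
E
python3 tab.py
```

```text
[0.5083563  0.23105441] [-1.63034255  1.88655921 -0.08936304  2.21853136]
[0.51620094 0.22872162] [-2.47825002  3.23216751 -0.19653312  3.97294862]
[[360.21650016 143.17302079]] [[176.26420917 135.74989099]]
[[358.28501546 139.14018704]] [[168.61761595 137.23164772]]
[[357.33403202 137.15458596]] [[164.79199593 137.97297632]]
```

```bash
cat >> tab.py <<'E'
    for sp,tp in (((356.6,116.6),(166,134.7)),((356.6,116.6),(166,136)),((357.5,115.4),(167,132.9))):
        f=lambda p:np.r_[proj(a,pt(p[0],p[1],.162,p[2]))[0]-sp,proj(b,pt(p[0],p[1],.162,p[2]))[0]-tp,(p[2]-.213)/.01]
        s=least_squares(f,[.6,.24,.2]);print(s.x,s.fun)
E
python3 tab.py
```

```text
[0.5083563  0.23105441] [-1.63034255  1.88655921 -0.08936304  2.21853136]
[0.51620094 0.22872162] [-2.47825002  3.23216751 -0.19653312  3.97294862]
[[360.21650016 143.17302079]] [[176.26420917 135.74989099]]
[[358.28501546 139.14018704]] [[168.61761595 137.23164772]]
[[357.33403202 137.15458596]] [[164.79199593 137.97297632]]
[0.53328362 0.23224467 0.19644725] [-0.76038084  0.97311213 -0.11176342  1.04126802 -1.65527549]
[0.53705359 0.23168869 0.20070898] [-1.20044761  0.84674032 -0.0923538   0.21808006 -1.22910238]
[0.55609589 0.23094492 0.18496348] [-1.02014715  1.75049856 -0.28718959  2.01126951 -2.80365169]
```

```bash
cat > arc.py <<'E'
import sys,numpy as np
yaw=.21;A=np.array([.630,.0218,.108]);L=.1417
def pos(th): return A+L*np.array([-np.sin(th)*np.cos(yaw),-np.sin(th)*np.sin(yaw),np.cos(th)])
def rows(c,th0,ths):
    u=np.array([-np.sin(yaw),np.cos(yaw),0])
    for th in ths:
        s=(pos(th)-c)/.3; r=-(th-th0)*u/np.radians(30)
        print([float(x) for x in np.r_[s,r].round(4)]+[1])
E
python3 - <<'E'
from arc import *
rows(np.array([.630,.021,.248]),0,[0.02,.06,.1,.14,.18,.22,.26,.3,.34,.38,.4,.4])
E
```

```text
[-0.0092, 0.0007, 0.0056, 0.008, -0.0374, -0.0, 1]
[-0.0277, -0.0032, 0.0048, 0.0239, -0.1121, -0.0, 1]
[-0.0461, -0.0072, 0.0033, 0.0398, -0.1868, -0.0, 1]
[-0.0645, -0.0111, 0.001, 0.0557, -0.2615, -0.0, 1]
[-0.0827, -0.015, -0.002, 0.0717, -0.3362, -0.0, 1]
[-0.1008, -0.0188, -0.0057, 0.0876, -0.4109, -0.0, 1]
[-0.1188, -0.0226, -0.0102, 0.1035, -0.4857, -0.0, 1]
[-0.1365, -0.0264, -0.0154, 0.1194, -0.5604, -0.0, 1]
[-0.1541, -0.0302, -0.0214, 0.1354, -0.6351, -0.0, 1]
[-0.1713, -0.0339, -0.028, 0.1513, -0.7098, -0.0, 1]
[-0.1799, -0.0357, -0.0316, 0.1593, -0.7472, -0.0, 1]
[-0.1799, -0.0357, -0.0316, 0.1593, -0.7472, -0.0, 1]
```

>>> {"api": "jog_arm", "payload": {
  "increments": [
    [-0.009, 0.001, 0.004, 0.008, -0.037, 0, 1],
    [-0.028, -0.003, 0.004, 0.024, -0.112, 0, 1],
    [-0.046, -0.007, 0.003, 0.04, -0.187, 0, 1],
    [-0.065, -0.011, 0.001, 0.056, -0.262, 0, 1],
    [-0.083, -0.015, -0.002, 0.072, -0.336, 0, 1],
    [-0.101, -0.019, -0.006, 0.088, -0.411, 0, 1],
    [-0.119, -0.023, -0.01, 0.104, -0.486, 0, 1],
    [-0.137, -0.026, -0.015, 0.119, -0.56, 0, 1],
    [-0.154, -0.03, -0.021, 0.135, -0.635, 0, 1],
    [-0.171, -0.034, -0.028, 0.151, -0.71, 0, 1],
    [-0.18, -0.036, -0.032, 0.159, -0.747, 0, 1],
    [-0.18, -0.036, -0.032, 0.159, -0.747, 0, 1]
  ]
}}

```text
t: 11.8
tcp_pos: [0.5773, 0.0105, 0.2407]
ee_rot: [[0.387, -0.212, 0.897], [0.083, 0.977, 0.195], [-0.918, -0.001, 0.396]]
ft_force: [2.3, 5.1, 3.6]
width: 0.0177
```

```bash
python3 -c "
from h import *
a=cap('side','r1s.png');b=cap('top','r1t.png')
o=get_obs();print(o['tcp_pos'],o['t'],o['ee_rot'],o['width'],o['ft_force'],o['ft_torque'],o['q'])
crop(b,'r1c.png',155,115,190,150,14);crop(a,'r1d.png',300,85,380,215,6)
for n in ('side','top'):
  for l in ('flap_pointer','tab_mark'):
    for r in nets.look_for(n,l)[:2]: print(n,l,r['p'],w({'side':a,'top':b}[n],r['xyz']))
"
```

```text
[0.57756617 0.0105314  0.24083652] 11.9 [[ 0.38615139 -0.21167469  0.8978201 ]
 [ 0.08249049  0.97733942  0.19494351]
 [-0.91873958 -0.00121609  0.39486213]] 0.017402035279786142 [-0.00899164  3.40902843  6.0564519 ] [ 1.31371061 -0.05193812  0.54778195] [-0.55675432 -0.11384475  0.50582756  1.99862814 -0.01473533  0.842028
  1.74942834]
side flap_pointer 0.65 [0.66845555 0.16227372 0.13586384]
top flap_pointer 0.73 [0.667278   0.16825663 0.12947954]
```

View pics/r1d.png

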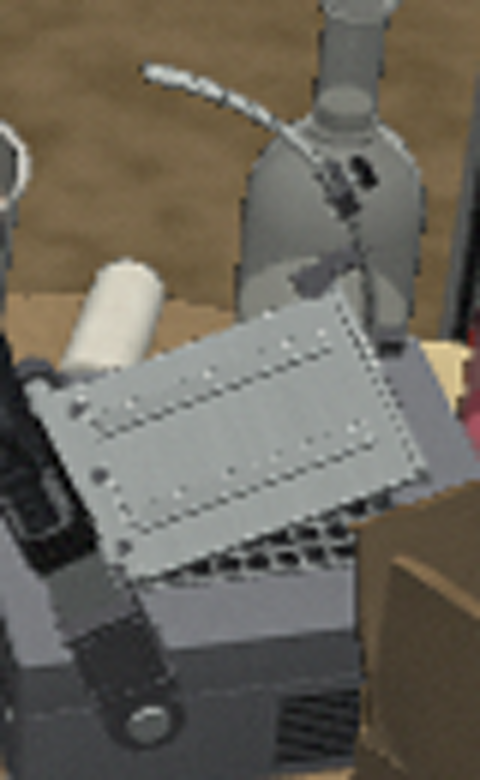

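View pics/r1c.png

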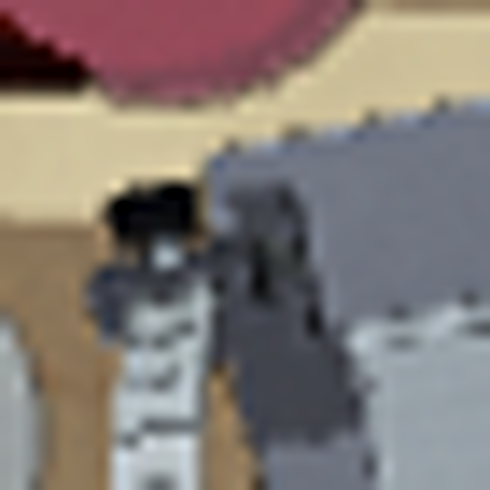

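View pics/r1t.png

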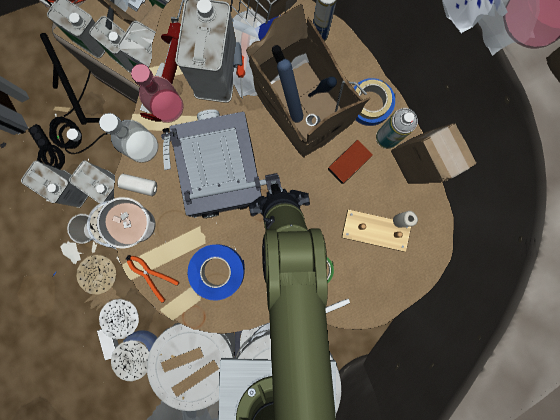

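```bash
python3 - <<'E'
from tab import *
a=cap('side');b=cap('top')
crop(a,'r2.png',340,105,370,150,16)
O=np.array([340,105])
for Y in(.2,.22,.24):
  for th in(0,.4,.5,.6,.7,.8):
    print(Y,th,proj(a,pt(th,Y,.162,.21)).round(1),((proj(a,pt(th,Y,.162,.21))-O)*16).round(0),proj(b,pt(th,Y,.162,.21)).round(1))
E
```

```text
0.2 0 [[362.4 147.4]] [[359. 678.]] [[184. 134.]]
0.2 0.4 [[360.4 129.4]] [[327. 390.]] [[179.7 132.7]]
0.2 0.5 [[358.5 125.2]] [[296. 323.]] [[178.9 134. ]]
0.2 0.6 [[356.  121.2]] [[256. 259.]] [[178.2 136. ]]
0.2 0.7 [[353.  117.5]] [[208. 200.]] [[177.8 138.8]]
0.2 0.8 [[349.4 114.1]] [[150. 145.]] [[177.5 142.2]]
0.22 0 [[360.5 143.2]] [[328. 612.]] [[176.4 135.5]]
0.22 0.4 [[358.4 125.3]] [[295. 325.]] [[171.6 134.3]]
0.22 0.5 [[356.5 121.1]] [[264. 258.]] [[170.7 135.6]]
0.22 0.6 [[354.  117.1]] [[225. 194.]] [[169.9 137.6]]
0.22 0.7 [[351.  113.4]] [[176. 135.]] [[169.3 140.4]]
0.22 0.8 [[347.4 110. ]] [[119.  81.]] [[168.9 143.8]]
0.24 0 [[358.6 139.2]] [[297. 547.]] [[168.8 136.9]]
0.24 0.4 [[356.5 121.3]] [[264. 261.]] [[163.4 135.8]]
0.24 0.5 [[354.6 117.1]] [[233. 194.]] [[162.4 137.2]]
0.24 0.6 [[352.1 113.2]] [[194. 131.]] [[161.6 139.2]]
0.24 0.7 [[349.1 109.5]] [[145.  72.]] [[160.9 142. ]]
0.24 0.8 [[345.5 106.1]] [[89. 18.]] [[160.4 145.4]]
```

View pics/r2.png

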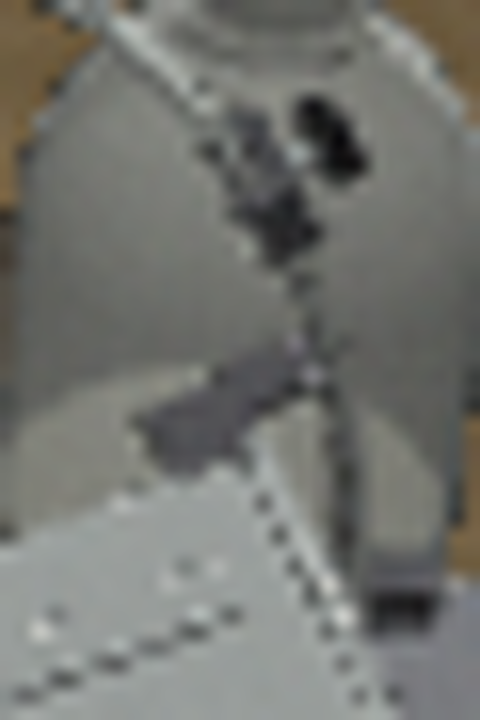

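```bash
python3 - <<'E'
from tab import *
a=cap('side');b=cap('top')
def loc(P,yaw=.21):
    d=rot(yaw).T@(np.array(P)-[.630,.0218,.108]); return 'Y %.4f r %.4f th %.4f z %.4f'%(d[1],np.hypot(d[0],d[2]),np.arctan2(d[2],d[0]),P[2])
print(loc(tri(a,(324.8,96.5),b,(167.3,168.5))))
print('tip',loc(tri(a,(359,127),b,(174.2,133))))
print('clip',loc(tri(a,(356.5,116.5),b,(166.5,135))))
crop(b,'b1.png',150,115,190,175,12);crop(a,'b2.png',318,85,368,145,11)
E
```

```text
Y 0.2243 r 0.1686 th 1.2824 z 0.2696
tip Y 0.2135 r 0.1625 th 0.3909 z 0.1699
clip Y 0.2275 r 0.1676 th 0.5495 z 0.1955
```

View pics/b1.png

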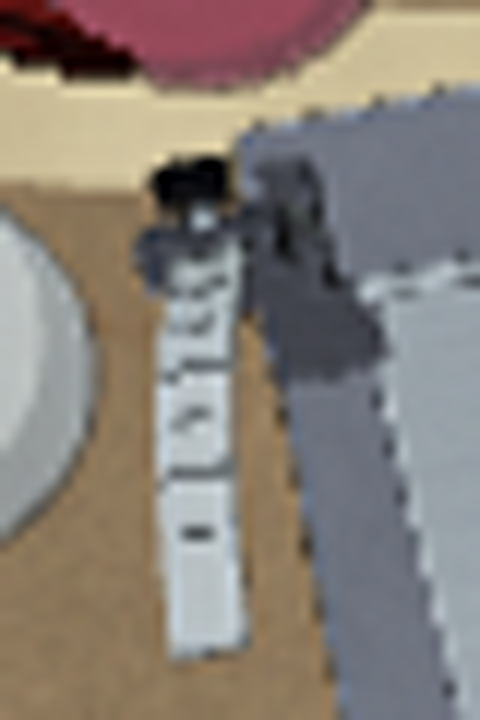

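View pics/b2.png

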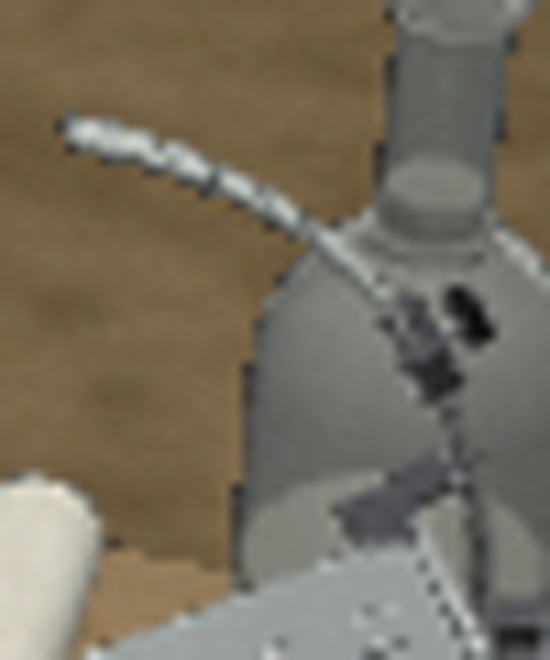

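```bash
python3 - <<'E'
from arc import *
rows(np.array([.576,.0102,.2384]),.4,[.42,.45,.48,.51,.54,.565,.575])
E
```

```text
[-0.0084, -0.0015, -0.0034, 0.008, -0.0374, -0.0, 1]
[-0.0209, -0.0042, -0.0094, 0.0199, -0.0934, -0.0, 1]
[-0.0333, -0.0068, -0.0157, 0.0319, -0.1494, -0.0, 1]
[-0.0455, -0.0094, -0.0224, 0.0438, -0.2055, -0.0, 1]
[-0.0575, -0.012, -0.0295, 0.0557, -0.2615, -0.0, 1]
[-0.0673, -0.0141, -0.0357, 0.0657, -0.3082, -0.0, 1]
[-0.0712, -0.0149, -0.0383, 0.0697, -0.3269, -0.0, 1]
```

>>> {"api": "jog_arm", "payload": {
  "increments": [
    [-0.008, -0.002, -0.003, 0.008, -0.037, 0, 1],
    [-0.021, -0.004, -0.009, 0.02, -0.093, 0, 1],
    [-0.033, -0.007, -0.016, 0.032, -0.149, 0, 1],
    [-0.046, -0.009, -0.022, 0.044, -0.206, 0, 1],
    [-0.058, -0.012, -0.03, 0.056, -0.262, 0, 1],
    [-0.067, -0.014, -0.036, 0.066, -0.308, 0, 1],
    [-0.071, -0.015, -0.038, 0.07, -0.327, 0, 1],
    [-0.071, -0.015, -0.038, 0.07, -0.327, 0, 1],
    [-0.071, -0.015, -0.038, 0.07, -0.327, 0, 1]
  ]
}}

```text
t: 13.2
tcp_pos: [0.5562, 0.0059, 0.2297]
ee_rot: [[0.537, -0.211, 0.817], [0.114, 0.977, 0.178], [-0.836, -0.002, 0.549]]
ft_force: [-2.9, 5.2, 8.2]
width: 0.0175
```

```bash
cat > look.py <<'E'
from tab import *
import sys
t=sys.argv[1]
a=cap('side');b=cap('top')
o=get_obs();R_=o['ee_rot'];print(o['tcp_pos'],o['t'],'tilt',np.arctan2(R_[2,2],-R_[2,0]),o['width'],o['ft_force'],o['ft_torque'],o['q'])
crop(a,t+'s.png',335,100,370,140,15);crop(b,t+'t.png',150,115,190,155,14)
crop(a,t+'l.png',280,140,350,215,8)
O=np.array([335,100]);O2=np.array([150,115])
for th in(.5,.55,.6,.65): print(th,'tip',((proj(a,pt(th,.2135,.162,.21))-O)*15).round(),((proj(b,pt(th,.2135,.162,.21))-O2)*14).round(),'clip',((proj(a,pt(th,.224,.168,.21))-O)*15).round(),((proj(b,pt(th,.224,.168,.21))-O2)*14).round())
E
python3 look.py k1
```

```text
[0.55629255 0.00591391 0.22976084] 13.3 tilt 0.5804392356591309 0.017370128462201 [-3.20070205  5.28735149  9.1884062 ] [1.33356092 0.30086966 0.81892908] [-0.51778418 -0.26237961  0.46932006  2.18837607  0.03116985  0.6151194
  1.73666022]
0.5 tip [[333. 336.]] [[326. 281.]] clip [[346. 288.]] [[257. 259.]]
0.55 tip [[315. 306.]] [[321. 294.]] clip [[328. 257.]] [[251. 272.]]
0.6 tip [[295. 277.]] [[317. 310.]] clip [[308. 226.]] [[245. 288.]]
0.65 tip [[273. 248.]] [[312. 328.]] clip [[285. 197.]] [[241. 307.]]
```

View pics/k1s.png

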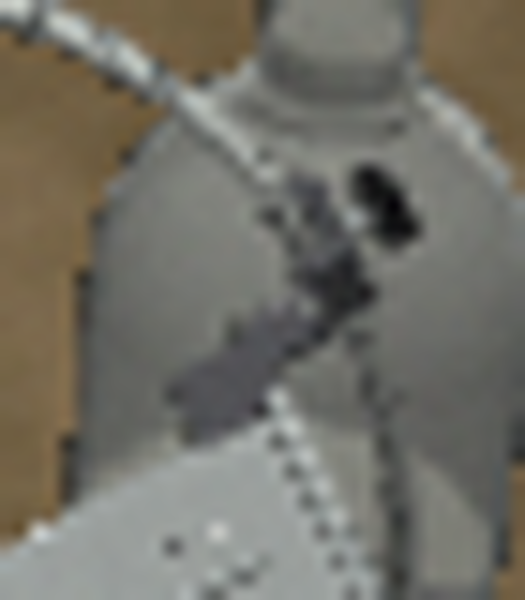

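View pics/k1t.png

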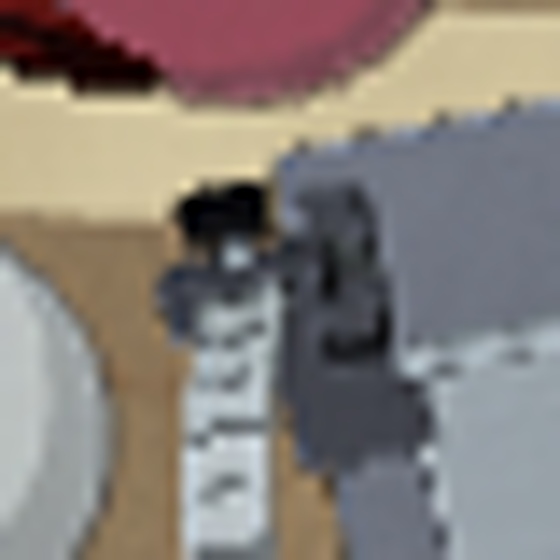

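View pics/k1l.png

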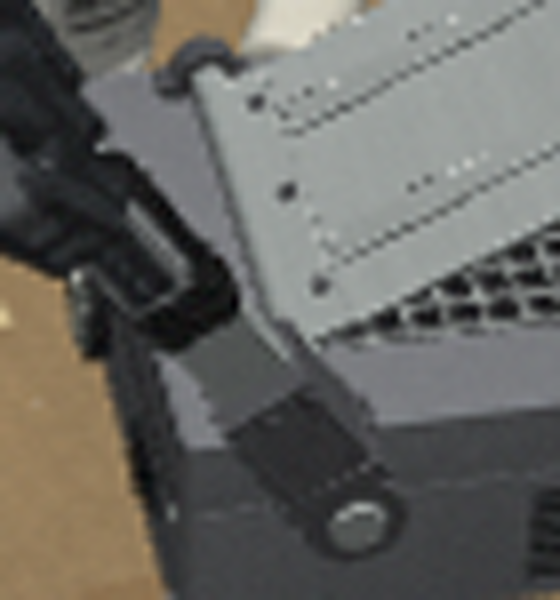

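```bash
cat > ov.py <<'E'
from tab import *
import sys
def ov(tag,ths,tc,Yc=.224,rc=.166):
    a=cap('side');b=cap('top')
    for c,O,n,S,cam in((a,np.array([335,100]),'s',15,0),(b,np.array([150,115]),'t',14,1)):
        ims=[]
        for th in ths:
            fr=np.ascontiguousarray(c['frame'][O[1]:O[1]+40,O[0]:O[0]+26+14*cam,::-1])
            im=cv2.resize(fr,None,fx=S*.66,fy=S*.66,interpolation=cv2.INTER_CUBIC)
            def poly(P,col):
                q=((proj(c,np.array(P))-O+.5)*S*.66).astype(int); cv2.polylines(im,[q],True,col,1)
            poly([pt(th,.206,.128,.21),pt(th,.206,.162,.21),pt(th,.221,.162,.21),pt(th,.221,.128,.21)],(0,0,255))
            # clip box: centre tc
            A=lambda dt,Y,r: pt(tc,Y,r,.21)+dt*(rot(.21)@np.array([-np.sin(tc),0,np.cos(tc)]))
            for Y in (Yc-.014,Yc+.014): poly([A(-.007,Y,rc-.005),A(.007,Y,rc-.005),A(.007,Y,rc+.005),A(-.007,Y,rc+.005)],(0,255,0) if Y<Yc else (255,255,0))
            ims.append(im)
        cv2.imwrite(f'pics/{tag}{n}.png',np.hstack(ims)[:,:800])
if __name__=='__main__': ov(sys.argv[1],eval(sys.argv[2]),float(sys.argv[3]))
E
python3 ov.py o1 '[.54,.58]' .585
```

```text
(no output)
```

View pics/o1s.png

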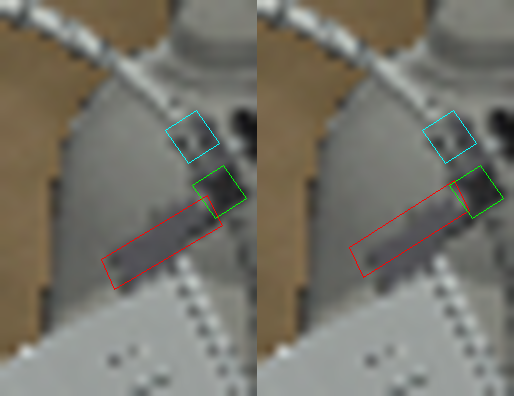

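View pics/o1t.png

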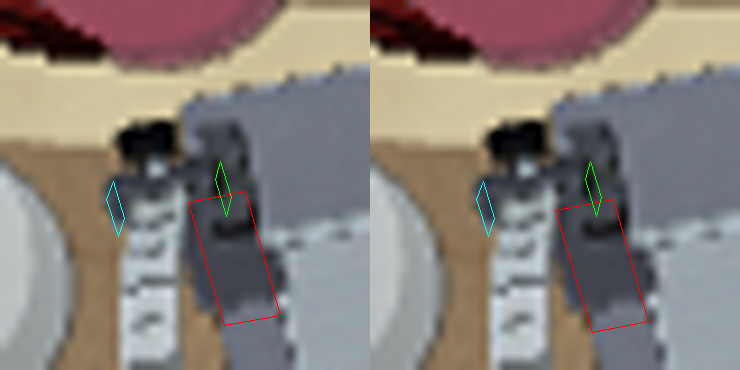

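```bash
cat > pf.py <<'E'
from fit import *
from tab import pt
a=cap('side');b=cap('top');GA=grads(a);GB=grads(b)
def psegs(th,Y0,w=.015,r0=.132,r1=.158):
    P=[pt(th,Y0-w/2,r0,.21),pt(th,Y0-w/2,r1,.21),pt(th,Y0+w/2,r1,.21),pt(th,Y0+w/2,r0,.21)]
    return [(P[0],P[1]),(P[2],P[3])]
ths=np.arange(.4,.75,.01)
for nm,c,G in(('side',a,GA),):
  best=sorted([(score(c,G,psegs(th,Y,w)),round(th,3),round(Y,4),w) for th in ths for Y in np.arange(.206,.222,.002) for w in(.012,.014,.016,.018)])[::-1][:6];print(nm,best)
# flap plate: left edge along r at Y=? and fold lines: hinge->rear lines slope in side image
def csegs(th,Y,r,t):
    n=rot(.21)@np.array([-np.sin(th),0,np.cos(th)])
    f=lambda dt,YY,rr: pt(th,YY,rr,.21)+dt*n
    out=[]
    y0=Y-.014
    C=[f(-.007,y0,r-t),f(.007,y0,r-t),f(.007,y0,r+t),f(-.007,y0,r+t)]
    D=[f(-.007,Y+.014,r-t),f(.007,Y+.014,r-t),f(.007,Y+.014,r+t),f(-.007,Y+.014,r+t)]
    return [(C[0],C[1]),(C[0],C[3]),(C[2],C[3]),(C[1],D[1]),(D[1],D[2]),(C[2],D[2])]
best=sorted([(score(a,GA,csegs(th,Y,r,t)),round(th,3),round(Y,4),round(r,4),t) for th in np.arange(.5,.7,.01) for Y in np.arange(.212,.236,.003) for r in np.arange(.16,.174,.002) for t in(.004,.006)])[::-1][:8]
for x in best:print(x)
E
python3 pf.py
```

```text
side [(np.float64(98.89881094049602), np.float64(0.57), np.float64(0.206), 0.018), (np.float64(98.51042369077295), np.float64(0.56), np.float64(0.208), 0.018), (np.float64(98.06678589199655), np.float64(0.55), np.float64(0.21), 0.018), (np.float64(97.52443142780355), np.float64(0.54), np.float64(0.212), 0.018), (np.float64(96.81432937644679), np.float64(0.53), np.float64(0.214), 0.018), (np.float64(96.78966120216143), np.float64(0.58), np.float64(0.206), 0.018)]
(np.float64(87.89073302169022), np.float64(0.53), np.float64(0.233), np.float64(0.166), 0.006)
(np.float64(87.13532225685866), np.float64(0.55), np.float64(0.23), np.float64(0.166), 0.006)
(np.float64(86.87693060228482), np.float64(0.59), np.float64(0.221), np.float64(0.168), 0.004)
(np.float64(86.82011006743481), np.float64(0.54), np.float64(0.23), np.float64(0.166), 0.006)
(np.float64(86.7207450608638), np.float64(0.56), np.float64(0.227), np.float64(0.166), 0.006)
(np.float64(86.71962334484097), np.float64(0.6), np.float64(0.218), np.float64(0.168), 0.004)
(np.float64(86.42896649767592), np.float64(0.54), np.float64(0.233), np.float64(0.166), 0.006)
(np.float64(86.11686763843444), np.float64(0.63), np.float64(0.212), np.float64(0.168), 0.006)
```

```bash
cat > sl.py <<'E'
from tab import *
import sys
a=cap('side')
cam={k:a[k] for k in a}
def lines(img):
    g=cv2.cvtColor(img,cv2.COLOR_BGR2GRAY)
    g=cv2.resize(g,None,fx=3,fy=3,interpolation=cv2.INTER_CUBIC)
    try: l=cv2.createLineSegmentDetector(0).detect(g)[0][:,0]/3
    except Exception as e: print(e);return []
    return l
for nm,img in(('shut',cv2.imread('pics/side0.png')),('r1',cv2.imread('pics/r1s.png')),('now',a['frame'][:,:,::-1].copy())):
    print(nm)
    for x1,y1,x2,y2 in lines(img):
        if min(x1,x2)<300 or max(x1,x2)>372 or min(y1,y2)<125 or max(y1,y2)>195: continue
        L=np.hypot(x2-x1,y2-y1)
        if L<15 : continue
        if x2<x1:x1,y1,x2,y2=x2,y2,x1,y1
        sl=np.degrees(np.arctan2(y2-y1,x2-x1))
        if sl>5: continue
        # theta from slope: find th such that line through backprojected passes: assume mid Y unknown-> local direction
        best=None
        m=np.array([(x1+x2)/2,(y1+y2)/2])
        ests=[]
        from scipy.optimize import least_squares
        # two points in flap plane at same Y: unknown Y, r1,r2, th (4 unknown,4 eq)
        f=lambda p:np.r_[proj(a,pt(p[0],p[1],p[2],.21))[0]-[x1,y1],proj(a,pt(p[0],p[1],p[3],.21))[0]-[x2,y2]]
        s=least_squares(f,[.4,.12,.05,.12],x_scale=[.1,.05,.05,.05])
        print(np.round([x1,y1,x2,y2],1),'slope',sl.round(1),'th,Y,r',s.x.round(3),s.cost.round(3))
E
python3 sl.py
```

```text
shut
[308.1 151.5 366.5 144.5] slope -6.9 th,Y,r [0.015 0.208 0.005 0.176] 0.0
[319.9 183.2 358.2 178.8] slope -6.5 th,Y,r [-0.004  0.069  0.008  0.112] 0.0
[310.5 145.7 316.5 130.6] slope -68.2 th,Y,r [1.267 0.197 0.03  0.08 ] 0.0
[343.5 138.3 359.  138.2] slope -0.5 th,Y,r [-0.115  0.271  0.127  0.175] 0.0
[329.3 192.9 358.1 189.4] slope -7.0 th,Y,r [0.003 0.028 0.024 0.1  ] 0.0
[331.5 183.3 355.2 180.6] slope -6.4 th,Y,r [-0.007  0.064  0.038  0.102] 0.0
r1
[322.1 181.4 338.1 176.6] slope -16.5 th,Y,r [0.232 0.072 0.015 0.059] 0.0
[310.4 145.6 317.2 129.2] slope -67.6 th,Y,r [1.256 0.198 0.029 0.084] 0.0
[327.7 193.1 358.1 189.4] slope -6.9 th,Y,r [0.002 0.028 0.02  0.1  ] 0.0
now
[330.1 177.1 351.4 166.4] slope -26.6 th,Y,r [0.471 0.069 0.039 0.1  ] 0.0
[354.7 164.6 369.  156.6] slope -29.3 th,Y,r [0.537 0.062 0.11  0.151] 0.0
[338.  133.8 352.6 127.5] slope -23.3 th,Y,r [0.378 0.226 0.101 0.145] 0.0
[310.4 145.6 316.6 130.6] slope -67.9 th,Y,r [1.262 0.197 0.029 0.08 ] 0.0
[327.7 193.1 358.1 189.4] slope -7.0 th,Y,r [0.002 0.028 0.019 0.1  ] 0.0
```

```bash
cat > reg.py <<'E'
from tab import *
from scipy.ndimage import map_coordinates,gaussian_filter
import sys
def run(verbose=True):
    a=cap('side')
    g=lambda im:gaussian_filter(cv2.cvtColor(im,cv2.COLOR_BGR2GRAY).astype(float),.7)
    S=g(cv2.imread('pics/side0.png'));res={}
    Yg,rg=np.meshgrid(np.linspace(.06,.215,110),np.linspace(.012,.155,110)); Yg=Yg.ravel();rg=rg.ravel()
    r_=rot(.21);A=np.array([.630,.0218,.108])
    def pts(th,dr,h):
        c,s=np.cos(th),np.sin(th);q=np.c_[rg*c-h*s,Yg,rg*s+h*c];return A+dr+q@r_.T
    for nm,im in(('shut',cv2.imread('pics/side0.png')),('r1',cv2.imread('pics/r1s.png')),('now',a['frame'][:,:,::-1].copy())):
        N=g(im)
        for h in(0.,.004):
            p0=proj(a,pts(0,0,h));ok=p0[:,0]+ (p0[:,1]-172)*.0<357
            v0=map_coordinates(S,[p0[:,1],p0[:,0]],order=1)
            best=[]
            for th in np.arange(0 if nm=='shut' else .25,.05 if nm=='shut' else .75,.005):
                p=proj(a,pts(th,0,h));v=map_coordinates(N,[p[:,1],p[:,0]],order=1)
                best.append((np.corrcoef(v0[ok],v[ok])[0,1],round(th,4)))
            best.sort();print(nm,h,best[::-1][:4])
run()
E
python3 reg.py
```

```text
shut 0.0 [(np.float64(1.0), np.float64(0.0)), (np.float64(0.9961121434784762), np.float64(0.005)), (np.float64(0.9851510326965831), np.float64(0.01)), (np.float64(0.9681838986440937), np.float64(0.015))]
shut 0.004 [(np.float64(1.0), np.float64(0.0)), (np.float64(0.996887234476676), np.float64(0.005)), (np.float64(0.9881041818337245), np.float64(0.01)), (np.float64(0.9744257499986647), np.float64(0.015))]
r1 0.0 [(np.float64(0.8359479976140005), np.float64(0.325)), (np.float64(0.8358188916995727), np.float64(0.33)), (np.float64(0.8325928532655659), np.float64(0.32)), (np.float64(0.8321560582170707), np.float64(0.335))]
r1 0.004 [(np.float64(0.8171672178420346), np.float64(0.33)), (np.float64(0.8151473404382542), np.float64(0.325)), (np.float64(0.8149519026436874), np.float64(0.335)), (np.float64(0.8090251134622233), np.float64(0.32))]
now 0.0 [(np.float64(0.8047308661654177), np.float64(0.485)), (np.float64(0.8045698046762414), np.float64(0.48)), (np.float64(0.8010150078754555), np.float64(0.49)), (np.float64(0.8006573213289255), np.float64(0.475))]
now 0.004 [(np.float64(0.7522814762709275), np.float64(0.485)), (np.float64(0.7515558220322411), np.float64(0.48)), (np.float64(0.7488932980062525), np.float64(0.49)), (np.float64(0.7465156138483627), np.float64(0.475))]
```

```bash
python3 - <<'E'
import arc
arc.L=.1412
arc.rows(arc.np.array([.5547,.0057,.227]),.575,[.59,.61,.63,.65,.66])
E
```

```text
[-0.0051, -0.0009, -0.0056, 0.006, -0.028, -0.0, 1]
[-0.0127, -0.0025, -0.0109, 0.0139, -0.0654, -0.0, 1]
[-0.0202, -0.0041, -0.0164, 0.0219, -0.1027, -0.0, 1]
[-0.0276, -0.0057, -0.022, 0.0299, -0.1401, -0.0, 1]
[-0.0312, -0.0065, -0.0248, 0.0338, -0.1588, -0.0, 1]
```

>>> {"api": "jog_arm", "payload": {
  "increments": [
    [-0.005, -0.001, -0.006, 0.006, -0.028, 0, 1],
    [-0.013, -0.003, -0.011, 0.014, -0.065, 0, 1],
    [-0.02, -0.004, -0.016, 0.022, -0.103, 0, 1],
    [-0.028, -0.006, -0.022, 0.03, -0.14, 0, 1],
    [-0.031, -0.007, -0.025, 0.034, -0.159, 0, 1],
    [-0.031, -0.007, -0.025, 0.034, -0.159, 0, 1],
    [-0.031, -0.007, -0.025, 0.034, -0.159, 0, 1]
  ]
}}

```text
t: 14.3
tcp_pos: [0.5467, 0.0038, 0.2229]
ee_rot: [[0.604, -0.211, 0.769], [0.129, 0.977, 0.168], [-0.787, -0.002, 0.617]]
ft_force: [-10.8, 4.8, 14.0]
width: 0.0175
```

```bash
python3 reg.py | grep now; python3 look.py k2 | head -8; sed -i 's/pt(th,.206,.128,.21),pt(th,.206,.162,.21),pt(th,.221,.162,.21),pt(th,.221,.128,.21)/pt(th,.2155,.128,.21),pt(th,.2155,.162,.21),pt(th,.2325,.162,.21),pt(th,.2325,.128,.21)/' ov.py; python3 ov.py o2 '[.57,.55]' .575
```

```text
now 0.0 [(np.float64(0.79398216219284), np.float64(0.565)), (np.float64(0.7920700754200375), np.float64(0.56)), (np.float64(0.7916871815871594), np.float64(0.57)), (np.float64(0.7863312309327984), np.float64(0.555))]
now 0.004 [(np.float64(0.704886573172798), np.float64(0.565)), (np.float64(0.7029231089074629), np.float64(0.56)), (np.float64(0.702344067096152), np.float64(0.57)), (np.float64(0.6966032734456546), np.float64(0.555))]
[0.54674005 0.00380399 0.22290973] 14.45 tilt 0.6653004550443895 0.017173863124628756 [-11.58341831   3.66782972  14.3416059 ] [1.41191618 0.81080273 1.17083225] [-0.36399809 -0.29851096  0.34833332  2.27430072 -0.06552436  0.49672403
  1.83608881]
0.5 tip [[333. 336.]] [[326. 281.]] clip [[346. 288.]] [[257. 259.]]
0.55 tip [[315. 306.]] [[321. 294.]] clip [[328. 257.]] [[251. 272.]]
0.6 tip [[295. 277.]] [[317. 310.]] clip [[308. 226.]] [[245. 288.]]
0.65 tip [[273. 248.]] [[312. 328.]] clip [[285. 197.]] [[241. 307.]]
```

View pics/k2s.png

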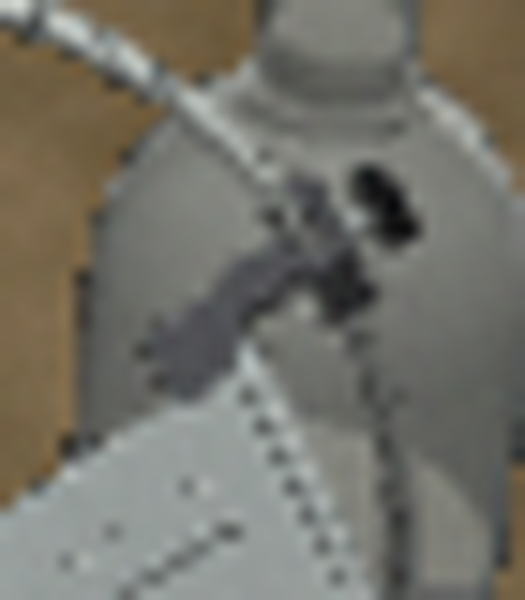

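View pics/k2l.png

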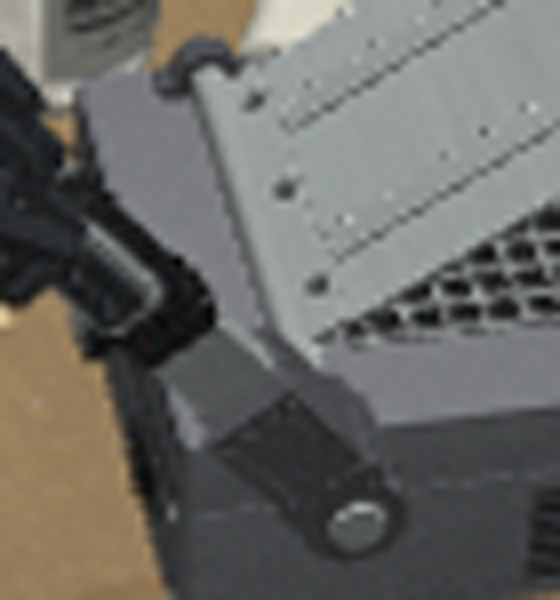

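View pics/o2s.png

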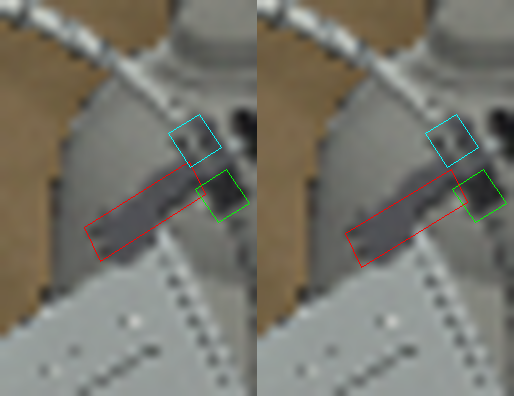

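View pics/o2t.png

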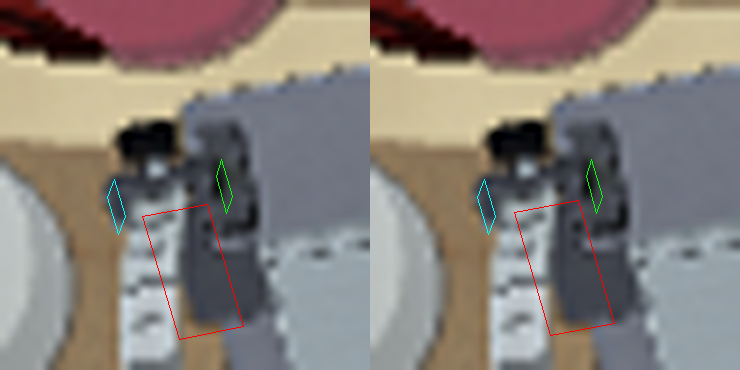

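```bash
cat > cf.py <<'E'
from fit import *
from tab import pt
a=cap('side');b=cap('top')
def csegs(th,Y,r,t,wd=.014):
    n=rot(.21)@np.array([-np.sin(th),0,np.cos(th)])
    f=lambda dt,YY,rr: pt(th,YY,rr,.21)+dt*n
    y0=Y-wd;y1=Y+wd
    C=[f(-.007,y0,r-t),f(.007,y0,r-t),f(.007,y0,r+t),f(-.007,y0,r+t)]
    D=[f(-.007,y1,r-t),f(.007,y1,r-t),f(.007,y1,r+t),f(-.007,y1,r+t)]
    return [(C[0],C[1]),(C[0],C[3]),(C[2],C[3]),(C[1],C[2]),(C[1],D[1]),(D[1],D[2]),(C[2],D[2]),(C[3],D[3])]
c=dict(a);c['frame']=cv2.imread('pics/r1s.png')[:,:,::-1].copy();G=grads(c)
for Y in(.218,.221,.224,.227,.230):
    print(Y,sorted([(score(c,G,csegs(th,Y,r,t)).round(2),round(th,3),round(r,4),t) for th in np.arange(.48,.7,.005) for r in np.arange(.162,.173,.001) for t in(.003,.004,.005,.006)])[::-1][:3])
# band end/edges for Y check in top using ticks; net
for n,cc in(('side',a),('top',b)):
  for l in('tab_mark','set_tab','flap_pointer'):
    for r in nets.look_for(n,l)[:2]:
      P=w(cc,r['xyz']);d=rot(.21).T@(P-[.630,.0218,.108]);print(n,l,r['p'],'Y',d[1].round(4),'r',np.hypot(d[0],d[2]).round(4),'th',np.arctan2(d[2],d[0]).round(3))
# stub/shaft-left reference
E
python3 cf.py
```

```text
0.218 [(np.float64(95.7), np.float64(0.6), np.float64(0.168), 0.004), (np.float64(95.4), np.float64(0.605), np.float64(0.168), 0.004), (np.float64(94.99), np.float64(0.595), np.float64(0.168), 0.004)]
0.221 [(np.float64(95.81), np.float64(0.59), np.float64(0.167), 0.005), (np.float64(95.71), np.float64(0.585), np.float64(0.167), 0.005), (np.float64(95.5), np.float64(0.59), np.float64(0.168), 0.004)]
0.224 [(np.float64(96.16), np.float64(0.575), np.float64(0.167), 0.005), (np.float64(95.69), np.float64(0.57), np.float64(0.167), 0.005), (np.float64(95.45), np.float64(0.58), np.float64(0.167), 0.005)]
0.227 [(np.float64(96.29), np.float64(0.56), np.float64(0.167), 0.004), (np.float64(95.9), np.float64(0.56), np.float64(0.167), 0.005), (np.float64(95.84), np.float64(0.565), np.float64(0.167), 0.004)]
0.23 [(np.float64(96.64), np.float64(0.545), np.float64(0.167), 0.004), (np.float64(96.54), np.float64(0.55), np.float64(0.167), 0.004), (np.float64(96.2), np.float64(0.55), np.float64(0.166), 0.005)]
side tab_mark 0.49 Y 0.2164 r 0.1748 th 0.605
side tab_mark 0.37 Y 0.1286 r 0.07 th 0.636
side flap_pointer 0.75 Y 0.2176 r 0.172 th 0.59
side flap_pointer 0.6 Y 0.125 r 0.0705 th 0.634
top set_tab 0.48 Y 0.225 r 0.1725 th 0.585
top flap_pointer 0.97 Y 0.1385 r 0.0707 th 0.551
```

```bash
python3 - <<'E'
from tab import *
a=cap('side')
O=np.array([338,103]);S=18;ims=[]
for th in(.555,.58,.605):
    im=cv2.resize(np.ascontiguousarray(a['frame'][O[1]:O[1]+30,O[0]:O[0]+24-9+0,::-1]) if 0 else np.ascontiguousarray(a['frame'][103:133,343:363,::-1]),None,fx=13,fy=13,interpolation=cv2.INTER_CUBIC)
    O2=np.array([343,103])
    q=lambda P:tuple(int(x) for x in (proj(a,P)[0]-O2+.5)*13)
    cv2.line(im,q(pt(th,.224,.135,.21)),q(pt(th,.224,.162,.21)),(0,0,255),1)
    cv2.circle(im,q(pt(.575,.224,.162,.21)),3,(0,255,0),1)
    ims.append(im)
cv2.imwrite('pics/f1.png',np.hstack(ims))
E
```

```text
(no output)
```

View pics/f1.png

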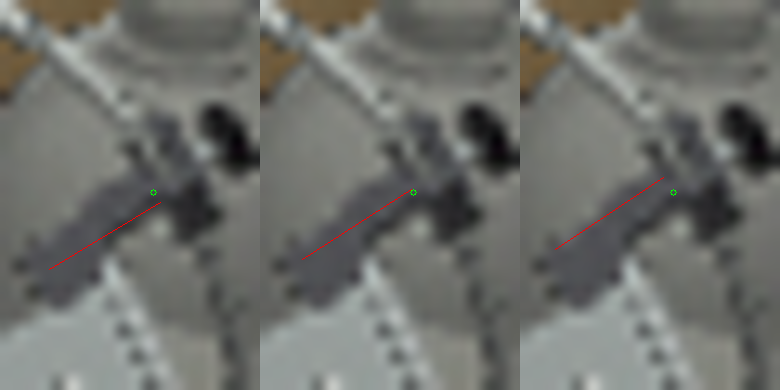

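>>> {"api": "jog_arm", "payload": {
  "increments": [
    [0, 0, 0, 0, 0, 0, 1],
    [0, 0, 0, 0, 0, 0, 1],
    [0, 0, 0, 0, 0, 0, 1],
    [0, 0, 0, 0, 0, 0, 1],
    [0, 0, 0, 0, 0, 0, 1],
    [0, 0, 0, 0, 0, 0, 1],
    [0, 0, 0, 0, 0, 0, 1],
    [0, 0, 0, 0, 0, 0, 1]
  ]
}}

```text
t: 15.8
tcp_pos: [0.5468, 0.0038, 0.2229]
ee_rot: [[0.604, -0.212, 0.769], [0.129, 0.977, 0.168], [-0.787, -0.002, 0.617]]
ft_force: [-10.4, 4.3, 15.3]
width: 0.0173
```

```bash
python3 reg.py | grep "now 0.0 "; python3 look.py k3 | head -3; python3 -c "
from h import *
cap('side','fs.png')"
```

```text
now 0.0 [(np.float64(0.7943210775520939), np.float64(0.565)), (np.float64(0.7927380676597868), np.float64(0.56)), (np.float64(0.7917246351818793), np.float64(0.57)), (np.float64(0.7873113937057751), np.float64(0.555))]
[0.54673031 0.00378527 0.22287438] 15.95 tilt 0.6652051744314852 0.017592086469223008 [-10.55397424   3.26775715  15.23529835] [1.43230969 0.76483533 1.18494365] [-0.36417609 -0.29847787  0.34854914  2.27429285 -0.06547964  0.49678105
  1.83611785]
0.5 tip [[333. 336.]] [[326. 281.]] clip [[346. 288.]] [[257. 259.]]
```

View pics/k3s.png

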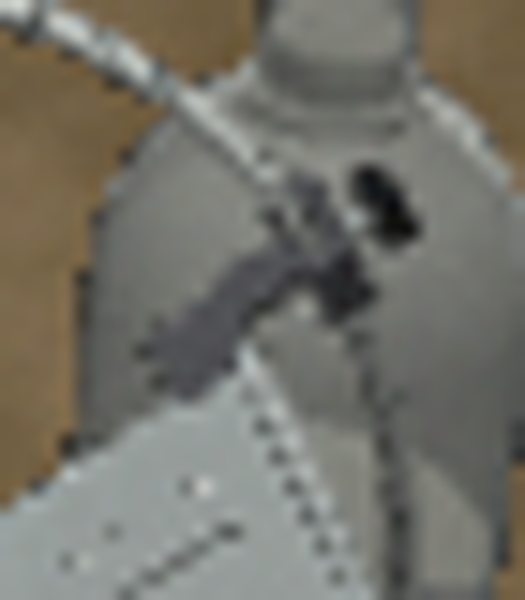

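View pics/fs.png

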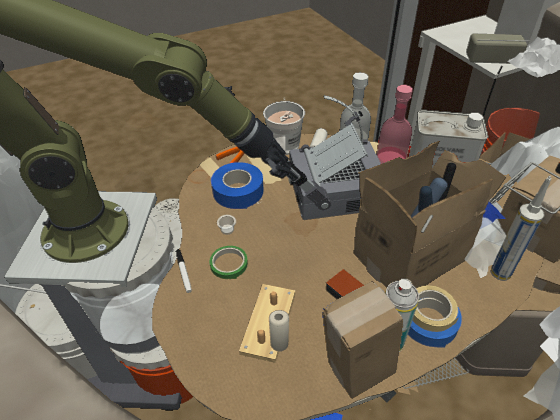

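```bash
python3 -c "
from h import *
print(sign_off())"
```

```text
the job is handed in; nothing more can be done
None
```

I took the lever off its peg, fitted it on the stub, and pulled it over to raise the flap to the clip. The job was handed in at about 16 s, still gripping and holding.

- **Fit:** The tool stopped at 0.2507 m, the height worked out for a fully seated lever, with about 12 N of press. While pulled over, it stayed within about 0.5 mm of that distance from the shaft.
- **Flap angle:** Matching the side picture against the shut flap gives 0.565 rad. That reading did not change over the last 0.8 s hold.
- **Mark angle:** The clip is at about 0.575 rad, uncertain by roughly 0.02. The neural detections gave about 0.585 to 0.605 for it. In the side view the pointer tip meets the middle of the clip, so I left it there.
- **Disagreements:**
  - The lever itself leans 0.665 rad, about 0.1 more than the flap. This fits the play of the socket on the stub, so I set the flap by the pictures rather than by the lever.
  - The top view was ambiguous at the pointer tip, because the scale band hides it there. The match at the mark rests on the side view.
- **Forces and surroundings:** Wrist force stayed under about 20 N in every reading. The last side picture shows the other things where they were.

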